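# Stack a sensor module in the curing station and start the cure

## Robot

A 7-joint arm with a two-finger parallel gripper is mounted at the origin on the work surface. World frame = base frame: x ahead of the robot, y to its left, z up, the work surface at z = 0. Lengths are in mm, angles in degrees, forces in N, time in s.
With the tool pointing down it reaches from about 375 to 925 mm from the base axis. Payload 3.1 kg.
Tool frame: the origin (TCP) lies between the finger pads; the fingertips stand 22 mm ahead of it and the grasp point (between the pads) lies 3 mm ahead of it; z points along the fingers, y is the line along which they close (so a half turn about z gives the same grasp; the last joint's range is limited). The gripper opens to 85 mm and grips with 20 to 120 N. Pads are 22 mm wide; open, the fingers measure 114 mm over their backs; the gripper's body (76 mm by 85 mm) begins 54 mm behind the grasp point. The pads swing forward as they close: fully open they stand 13 mm farther back than shut.
Start: joints at [-71.379, 21.939, 2.515, 91.553, -1.026, 66.532, -2.859], TCP at [266.684, 592.776, 253.269] pointing down, gripper open.
Joint ranges: [-149.38, 149.38], [-23.57, 123.04], [-84.95, 90], [0, 143.3], [-89.99, 269.99], [3.08, 112.72], [-163.45, 163.45]. Speed limits (degrees/s): [159.86, 159.86, 180, 180, 180, 180, 180].

## Interface

Orientations are given as a 3x3 rotation matrix whose columns are the frame's x, y, z axes.
In Python, from rig import robot, snapshot, calibration, job gives the robot as it stands. The module is installed in compiled form; this text tells all that it offers.
- The arm moves only by the tool step_arm, never from a script. Its argument "commands" is a list of rows, each an object of numbers: "x", "y", "z": the shift along the tool's x, y, z scaled (see below); "ax", "ay", "az": the turn, a rotation vector about the tool's x, y, z scaled (see below). A call has 1 to 10 rows; each row is the pose to reach, as a shift and turn from the pose commanded when the call began, along the tool's axes at that moment, turning the shorter way round; what a row does not reach only later rows make up. The controller multiplies each number of a shift by 0.6 m and each number of a turn by pi rad. A row lasts 1/8 s, in which the tool goes at most 62.5 mm and 10.7 degrees, less where a joint would pass 70% of its speed; a pose out of reach is approached as far as the arm can. A call with a number of a shift or a turn outside -1 to 1 is refused whole. A call with a gripper value outside its range is refused whole. "gripper" is the opening, from 0 (shut) to 1 (fully open), set as the call begins (left out, the last holds). The fingers move at their own pace and stop on an object; "newtons" is the grip in N (left out, the last holds). Time passes only in rows, so rows that repeat a pose let the fingers close. It gives the time, the measured TCP pose, the force, the opening and the grip force at its end, in the units of the state.
- robot.get_obs(): the state, without advancing time (a new reading comes with each control period).
- snapshot(name): name is "side" or "top" or "wrist"; returns the picture (384x512x3 uint8, red, green, blue); there is no depth.
- calibration(name): a dict with "camera_matrix" (3x3 intrinsics, pixels), "T" (4x4, takes a point from camera to world coordinates). Camera axes: x right, y down, z forward; pixel columns grow to the right and rows downward; lengths in mm; the calibration is good to about 2 mm. A picture is of the moment at which its call begins: read the wrist's pose just before it. calibration takes no time and is no camera call; for the wrist camera it gives the pose at the moment of the call.
- job.finish_job(): hands the job in; it is judged then, once.
The state is a dict: "time": time; "joint_positions": joint angles; "joint_vel": joint speeds; "tau": joint torques, N m; "eef_pos": TCP position; "tool_rot": TCP orientation; "contact_force": force on the tool from outside, world axes, zero at the start; "ft_torque": the same for the moment, N m; "opening": finger opening in mm; "grasp_force": force on a finger pad.
Only numpy, scipy, OpenCV 4.12 (cv2) and the standard library are available. Lean on these libraries where they do the work, as an engineer would, in place of code of your own. Each camera call takes 0.05 s, during which the arm holds its last target. There are 200 camera calls.

## Task

Lift the orange lid off the curing station by its knob and set it down, knob up, on the black rubber mat. Then build the module in the pocket inside the station, each part lying flat and square in the corner guides: first the silver-white housing with the green board on it, next every yellow spacer frame on the bench, last the black cover on top. Put the lid back squarely so that it seats on the station, then press the red start button fully down (never press it while the lid is off), and leave the other things on the bench where they are.

Things in the scene. Friction and masses are not known exactly. Their poses are not given: they have to be found in the camera images.
- station: fixed white open-topped box, 124 (x) x 156 (y) mm, walls 6 mm, rim 90 and inner floor 20 mm above the bench, inner space 112 x 144 mm. Origin: bench level under the box's middle; z up. Grey console, 52 x 110 x 45 mm high, on its +x side. With the lid seated the lid's origin is 85 mm above this origin, axes parallel (a half turn is as good)
- pocket (a point): middle of the pocket at the station's inner floor, axes as the station's. Pocket 81 (x) x 59 (y) mm between four aluminium L corner guides, legs 18 mm long, 5 mm thick, 54 mm high, then flared out 4 mm up to 63 mm above the floor; the middle of each side is open (45 mm on the long sides), so fingers can straddle a part's long sides
- lid: loose orange lid, 0.3 kg: plate 130 (x) x 162 (y) x 6 mm over a 98 x 130 x 5 mm plug that drops loosely (7 mm play) into the station's opening. Origin: middle of the plug's underside, z up; at the start it is on the station
- knob (a point): point on the lid's black upright knob, a cylinder 28 mm in diameter and 36 mm tall on the middle of the plate; the point is 35 mm above the lid's origin, the knob's top 47 mm above it
- rest: black rubber mat for the lid, fixed, 150 (x) x 182 (y) x 2 mm, with two thin yellow lines; origin: middle of its underside on the bench
- housing: loose; flat rectangle 76 long (its x) x 54 wide (its y) mm, 14 mm thick, silver-white aluminium with a green circuit board inlaid on top, 0.15 kg; origin: middle of its underside, z up. It goes lowest
- spacer1: loose; flat rectangle 76 long (its x) x 54 wide (its y) mm, 12 mm thick, yellow plastic frame with a window, 0.05 kg; origin: middle of its underside. One to three spacers are present, all alike and in any order
- spacer2: as spacer1; may be absent
- spacer3: as spacer1; may be absent
- cover: loose; flat rectangle 76 long (its x) x 54 wide (its y) mm, 12 mm thick, black plastic with a round steel-rimmed window on top, 0.09 kg; origin: middle of its underside. It goes on top of all spacers
- start_top (a point): top of the red start button (30 mm across) on the console, pressed straight down
- start (a joint): travel of the start button in m: 0 up, 0.006 fully down; a spring of 5 N when fully down brings it back up
- solvent_bottle: bystander: white bottle with steel cap, 60 mm across, 130 tall; origin under its middle
- multimeter: bystander: blue multimeter lying flat, 170 x 85 x 36 mm
- phone: bystander: black phone, 145 x 70 x 9 mm
- screwdriver: bystander: green-handled screwdriver, 170 mm long, lying along its x
- tweezers: bystander: steel tweezers, 120 mm long
- tape: bystander: roll of yellow tape lying flat, 76 mm across, 20 high
There are look-alikes about, which are no part of the job. Of the things that look like the housing, the smaller one is meant. Leave any pink look-alike of the cover alone.

How it is judged:
By the outcome, as a careful person would: the job done as asked, in the order asked, and still so for the second after the job is handed in, with the robot touching nothing.
Of spacer1, spacer2, spacer3 only 1 to 3 are there at a start; the rules pass over those that are not, and their reading is None.
At some moment in a run one of housing, spacer1, spacer2, spacer3, cover may be knocked a few centimetres aside while the robot is not near it.
Once in a run the grip may slacken for a moment while it holds something.
It also fails if it takes over 210 s, if anything falls off the work surface, if the arm or the gripper's body presses on something with over 40 N, if the wrist force passes 120 N, or if a joint passes its speed limit or range.

## Working session

There is one attempt and no reset: what is moved stays moved. The work goes in short steps, Python scripts to look and compute and a tool call to move; the robot and the scene stay as the last step left them, time stands still between calls to the robot, and variables do not carry over. Pictures are saved under pics/ and viewed, at most 14 in all, crops included, and the job is handed in when it is done.

Besides the shell and the picture viewer there is one more tool, called after "Call:" in YAML: its name, and indented under it one key for each argument. step_arm: Moves the arm, as the interface text tells. Shifts and turns lie within -1 to 1; 1 stands for 0.6 m of shift or pi rad of turn. Its arguments: {"type":"object","properties":{"commands":{"type":"array","items":{"type":"object","properties":{"x":{"type":"number"},"y":{"type":"number"},"z":{"type":"number"},"ax":{"type":"number"},"ay":{"type":"number"},"az":{"type":"number"}}}},"gripper":{"type":"number"},"newtons":{"type":"number"}},"required":["commands"]}

```bash
mkdir -p pics; cat > h.py <<'E'
import numpy as np, cv2
from rig import robot, snapshot, calibration, job
def ray(cal,u,v,z):
    K=np.array(cal["camera_matrix"]);T=np.array(cal["T"])
    d=T[:3,:3]@np.linalg.solve(K,[u,v,1.]);o=T[:3,3]
    return o+d*(z-o[2])/d[2]
def proj(cal,p):
    K=np.array(cal["camera_matrix"]);T=np.linalg.inv(np.array(cal["T"]))
    q=K@(T[:3,:3]@np.array(p,float)+T[:3,3]);return q[:2]/q[2]
def save(n,img): cv2.imwrite(f"pics/{n}.png",np.ascontiguousarray(img[:,:,::-1]))
E
python3 - <<'E'
from h import *
np.set_printoptions(precision=3,suppress=True)
for n in("top","side","wrist"):
    c=calibration(n);i=snapshot(n);np.save(f"pics/{n}0.npy",i);save(n+"0",i);print(n,np.array(c["camera_matrix"]),np.array(c["T"]))
o=robot.get_obs();print(o)
a=np.hstack([cv2.imread("pics/side0.png"),cv2.imread("pics/wrist0.png")])
cv2.imwrite("pics/sw0.png",cv2.resize(a,(800,300),interpolation=cv2.INTER_AREA))
cv2.imwrite("pics/top0b.png",cv2.resize(cv2.imread("pics/top0.png"),(800,600),interpolation=cv2.INTER_CUBIC))
E
```

```text
top [[428.43    0.    249.283]
 [  0.    428.43  188.134]
 [  0.      0.      1.   ]] [[  -0.011   -0.985    0.173  361.291]
 [  -1.       0.008   -0.017  118.47 ]
 [   0.015   -0.173   -0.985 1298.666]
 [   0.       0.       0.       1.   ]]
side [[414.711   0.    261.23 ]
 [  0.    414.711 197.1  ]
 [  0.      0.      1.   ]] [[  -1.      -0.03     0.009  550.69 ]
 [  -0.026    0.636   -0.771 1218.641]
 [   0.018   -0.771   -0.636 1040.691]
 [   0.       0.       0.       1.   ]]
wrist [[265.155   0.    255.903]
 [  0.    265.155 189.863]
 [  0.      0.      1.   ]] [[  0.41    0.874   0.261 200.51 ]
 [  0.912  -0.392  -0.12  621.347]
 [ -0.002   0.287  -0.958 372.556]
 [  0.      0.      0.      1.   ]]
{'time': 0.15, 'joint_positions': array([-71.38 ,  21.982,   2.51 ,  91.628,  -1.026,  66.532,  -2.86 ]), 'joint_vel': array([ 0.1  , -0.046,  0.018, -0.216,  0.02 , -0.06 ,  0.   ]), 'tau': array([  0.002, -43.406,   1.027, -24.998,   0.011,   0.007,   0.   ]), 'eef_pos': array([266.387, 592.15 , 252.174]), 'tool_rot': array([[-0.912,  0.41 , -0.001],
       [ 0.41 ,  0.912, -0.002],
       [-0.   , -0.002, -1.   ]]), 'contact_force': array([-0.507, -0.412, -0.599]), 'ft_torque': array([ 0.032, -0.024,  0.046]), 'grasp_force': 0.0, 'opening': 85.5910378350398}
```

View pics/top0b.png

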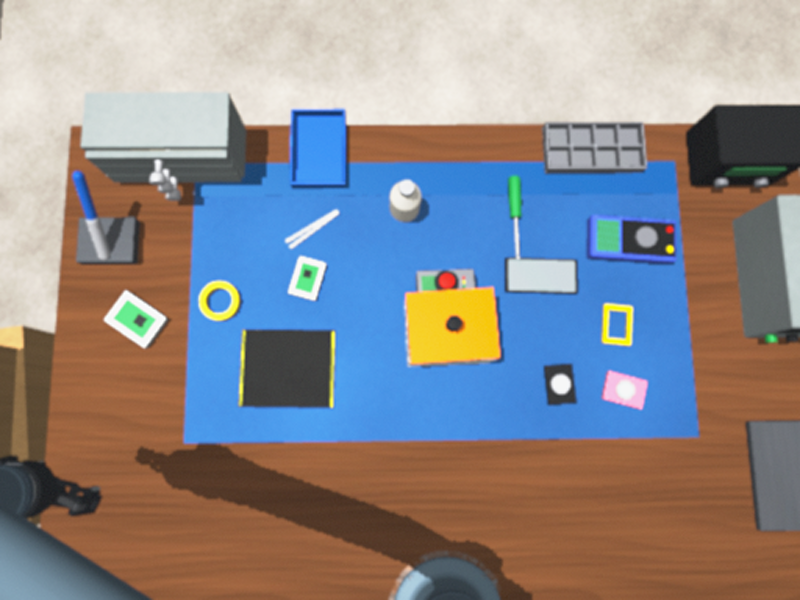

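View pics/sw0.png

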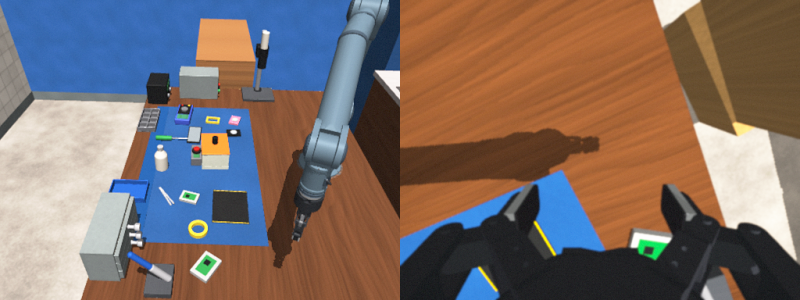

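Top view (800x600): the lid and its knob are at (454,323), the button at (446,281), and the mat at (287,369).
- **Housing candidates:** (307,278) and (136,319). The first looks smaller.
- **Spacer:** the yellow frame at (618,324). The yellow ring at (219,300) is the tape.
- **Cover:** the black one at (560,384). The pink one at (626,390) is a look-alike.

I'll measure these and confirm with a crop.

```bash
python3 - <<'E'
from h import *
np.set_printoptions(precision=1,suppress=True)
i=cv2.imread("pics/top0.png");c=calibration("top")
s=1.5625
def crop(u,v):
    u/=s;v/=s; x=int(np.clip(u-33,0,512-66));y=int(v-25);return cv2.resize(i[y:y+50,x:x+66],(264,200),interpolation=cv2.INTER_CUBIC)
g=[crop(307,278),crop(136,319),crop(618,324),crop(560,384),crop(541,275),crop(452,310)]
cv2.imwrite("pics/crops.png",np.vstack([np.hstack(g[:3]),np.hstack(g[3:])]))
hsv=cv2.cvtColor(i,cv2.COLOR_BGR2HSV)
def meas(name,u,v,z,lo,hi,r=40):
    u/=s;v/=s
    m=cv2.inRange(hsv,lo,hi);k=np.zeros_like(m);k[int(v-r):int(v+r),int(max(u-r,0)):int(u+r)]=255;m&=k
    n,l,st,ce=cv2.connectedComponentsWithStats(m)
    j=min((q for q in range(1,n) if st[q,4]>25),key=lambda q:np.hypot(*(ce[q]-[u,v])))
    ct=max(cv2.findContours((l==j).astype(np.uint8),0,cv2.CHAIN_APPROX_NONE)[0],key=len)[:,0]
    w=np.array([ray(c,a,b,z)[:2] for a,b in ct],np.float32)
    print(name,cv2.minAreaRect(w),st[j,4])
meas("housing",307,278,14,(0,0,150),(179,70,255))
meas("housing2",136,319,14,(0,0,150),(179,70,255))
meas("spacer",618,324,12,(20,100,120),(35,255,255))
meas("cover",560,390,12,(0,0,0),(179,255,70))
meas("lid",452,326,96,(8,150,150),(20,255,255),60)
meas("knob",454,323,132,(0,0,0),(179,255,80),20)
meas("mat",287,369,2,(0,0,0),(179,255,70),60)
meas("button",446,281,52,(0,150,80),(6,255,255),20)
meas("phone",541,275,9,(0,0,100),(179,80,255),40)
E
```

```text
housing ((620.8128051757812, 258.2483825683594), (58.396480560302734, 79.89217376708984), 73.57496643066406) 314
housing2 ((543.6607055664062, 588.5616455078125), (101.79623413085938, 74.82125854492188), 56.014617919921875) 524
spacer ((524.4267578125, -344.5999755859375), (56.2578010559082, 76.30735778808594), 83.08399200439453) 251
cover ((410.456298828125, -225.66085815429688), (67.55194854736328, 48.41547393798828), 3.9298884868621826) 187
lid ((516.6347045898438, -18.61362648010254), (35.90361785888672, 34.55071258544922), 44.02969741821289) 64
knob ((513.9990234375, -13.88641357421875), (19.278318405151367, 19.580724716186523), 88.52365112304688) 53
mat ((448.0572509765625, 296.9367370605469), (160.61949157714844, 137.9083709716797), 89.4084243774414) 2493
button ((605.3917236328125, -11.727448463439941), (29.884267807006836, 27.22730827331543), 89.5750732421875) 88
phone ((664.96533203125, -203.75885009765625), (136.55191040039062, 150.04000854492188), 87.66426086425781) 1034
```

View pics/crops.png

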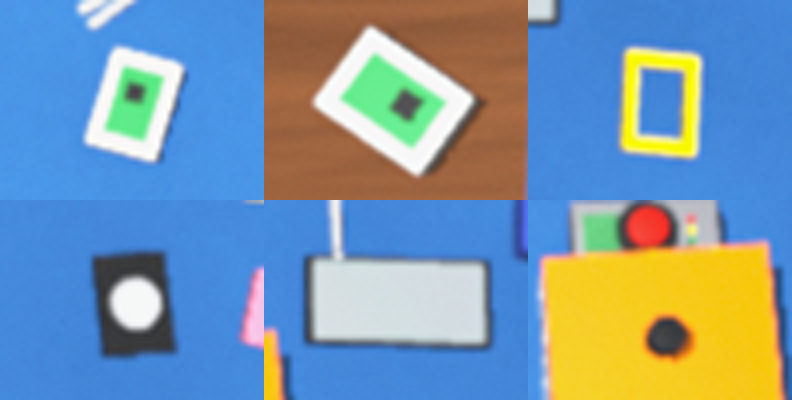

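Crops: the smaller green-board part at full-picture (307,278) measures 80x58 mm against 102x75 for the one at (136,319), so the smaller is the housing. There is one yellow frame at (618,324), and the black cover with the round window is at (560,384). Next I look at the station from above with the wrist camera.

```bash
cat >> h.py <<'E'
from scipy.spatial.transform import Rotation as Ro
def Rt(yaw):  # tool down, tool y axis at angle yaw (deg) from world x
    a=np.radians(yaw);y=np.array([np.cos(a),np.sin(a),0]);z=np.array([0,0,-1.]);return np.column_stack([np.cross(y,z),y,z])
def go(p,yaw,start=None):
    """print command numbers from the present (or given) pose to TCP p, yaw"""
    o=robot.get_obs();P,R=(o["eef_pos"],o["tool_rot"]) if start is None else (np.array(start[0],float),Rt(start[1]))
    d=R.T@(np.array(p,float)-P)/600;w=Ro.from_matrix(R.T@Rt(yaw)).as_rotvec()/np.pi
    print("xyz",d.round(4).tolist(),"a",w.round(4).tolist())
E
python3 -c "
from h import *
go((470,-14,330),90)"
```

```text
xyz [-0.7239, -0.7824, -0.128] a [-0.0007, -0.0001, -0.1345]
```

Call:
step_arm:
  commands:
    - {"x": -0.362, "y": -0.391, "z": -0.128, "az": -0.067}
    - {"x": -0.362, "y": -0.391, "z": -0.128, "az": -0.067}
    - {"x": -0.362, "y": -0.391, "z": -0.128, "az": -0.067}
    - {"x": -0.362, "y": -0.391, "z": -0.128, "az": -0.067}
    - {"x": -0.724, "y": -0.782, "z": -0.128, "az": -0.1345}
    - {"x": -0.724, "y": -0.782, "z": -0.128, "az": -0.1345}
    - {"x": -0.724, "y": -0.782, "z": -0.128, "az": -0.1345}
    - {"x": -0.724, "y": -0.782, "z": -0.128, "az": -0.1345}
    - {"x": -0.724, "y": -0.782, "z": -0.128, "az": -0.1345}
    - {"x": -0.724, "y": -0.782, "z": -0.128, "az": -0.1345}

```text
schema error: expected keys x, y, z, ax, ay, az
```

Call:
step_arm:
  commands:
    - {"x": 0, "y": 0, "z": 0}
    - {"x": 0}
    - {"x": 0}
    - {"x": 0}

```text
schema error: expected keys x, y, z, ax, ay, az
```

```bash
python3 - <<'E'
from h import *
np.set_printoptions(precision=2,suppress=True)
o=robot.get_obs();print(o["time"],o["eef_pos"],o["tool_rot"],o["joint_positions"])
c=calibration("wrist");i=snapshot("wrist");save("w1",i);np.save("pics/w1.npy",i)
t=snapshot("top");save("t1",t)
w=cv2.imread("pics/w1.png");cv2.imwrite("pics/w1b.png",np.hstack([cv2.resize(w,(480,360)),cv2.resize(cv2.imread("pics/t1.png")[:,60:380],(320,360))]))
print(np.array(c["T"]))
go((514,-14,150),90)
E
```

```text
0.15 [266.39 592.15 252.17] [[-0.91  0.41 -0.  ]
 [ 0.41  0.91 -0.  ]
 [-0.   -0.   -1.  ]] [-71.38  21.98   2.51  91.63  -1.03  66.53  -2.86]
[[  0.41   0.87   0.26 200.54]
 [  0.91  -0.39  -0.12 621.42]
 [ -0.     0.29  -0.96 372.73]
 [  0.     0.     0.     1.  ]]
xyz [-0.7908, -0.7522, 0.172] a [-0.0004, -0.0001, -0.1346]
```

View pics/w1b.png

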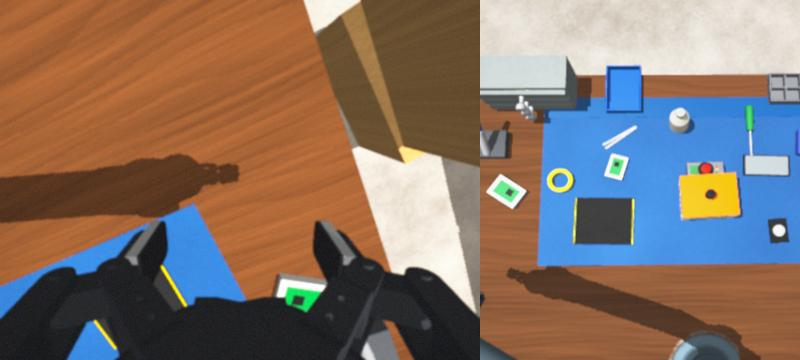

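The move was refused because every row needs all six keys; the arm has not moved. I'm resending with full rows.

Call:
step_arm:
  commands:
    - {"x": -0.362, "y": -0.391, "z": -0.128, "ax": 0, "ay": 0, "az": -0.067}
    - {"x": -0.362, "y": -0.391, "z": -0.128, "ax": 0, "ay": 0, "az": -0.067}
    - {"x": -0.362, "y": -0.391, "z": -0.128, "ax": 0, "ay": 0, "az": -0.067}
    - {"x": -0.362, "y": -0.391, "z": -0.128, "ax": 0, "ay": 0, "az": -0.067}
    - {"x": -0.724, "y": -0.782, "z": -0.128, "ax": 0, "ay": 0, "az": -0.1345}
    - {"x": -0.724, "y": -0.782, "z": -0.128, "ax": 0, "ay": 0, "az": -0.1345}
    - {"x": -0.724, "y": -0.782, "z": -0.128, "ax": 0, "ay": 0, "az": -0.1345}
    - {"x": -0.724, "y": -0.782, "z": -0.128, "ax": 0, "ay": 0, "az": -0.1345}
    - {"x": -0.724, "y": -0.782, "z": -0.128, "ax": 0, "ay": 0, "az": -0.1345}
    - {"x": -0.724, "y": -0.782, "z": -0.128, "ax": 0, "ay": 0, "az": -0.1345}

```text
time: 1.5
eef_pos: [462.5, 8.8, 329.2]
tool_rot: [[-1.0, 0.0, 0.001], [0.0, 1.0, 0.001], [-0.001, 0.001, -1.0]]
contact_force: [1.4, -0.1, -0.4]
opening: 85.6
grasp_force: 0.0
```

Call:
step_arm:
  commands:
    - {"x": 0, "y": 0, "z": 0, "ax": 0, "ay": 0, "az": 0}
    - {"x": 0, "y": 0, "z": 0, "ax": 0, "ay": 0, "az": 0}
    - {"x": 0, "y": 0, "z": 0, "ax": 0, "ay": 0, "az": 0}
    - {"x": 0, "y": 0, "z": 0, "ax": 0, "ay": 0, "az": 0}

```text
time: 2.0
eef_pos: [461.9, 12.4, 328.7]
tool_rot: [[-1.0, -0.003, -0.0], [-0.003, 1.0, -0.0], [0.0, -0.0, -1.0]]
contact_force: [-0.7, 0.1, -0.0]
opening: 85.1
grasp_force: 0.0
```

```bash
python3 - <<'E'
from h import *
np.set_printoptions(precision=2,suppress=True)
o=robot.get_obs();print(o["time"],o["eef_pos"],o["tool_rot"],o["joint_positions"])
c=calibration("wrist");i=snapshot("wrist");save("w1",i);np.save("pics/w1.npy",i)
t=snapshot("top");save("t1",t)
w=cv2.imread("pics/w1.png");cv2.imwrite("pics/w1b.png",np.hstack([cv2.resize(w,(480,360)),cv2.resize(cv2.imread("pics/t1.png")[:,60:380],(320,360))]))
print(np.array(c["T"]))
go((514,-14,150),90)
E
```

```text
2.0 [461.93  12.44 328.69] [[-1. -0. -0.]
 [-0.  1. -0.]
 [ 0. -0. -1.]] [-37.16  -4.24  29.4  112.07   2.2   71.67  81.67]
[[ -0.     0.96   0.29 389.52]
 [  1.     0.     0.    11.05]
 [  0.     0.29  -0.96 449.28]
 [  0.     0.     0.     1.  ]]
xyz [-0.0866, -0.0432, 0.2979] a [-0.0, -0.0001, 0.0007]
```

View pics/w1b.png

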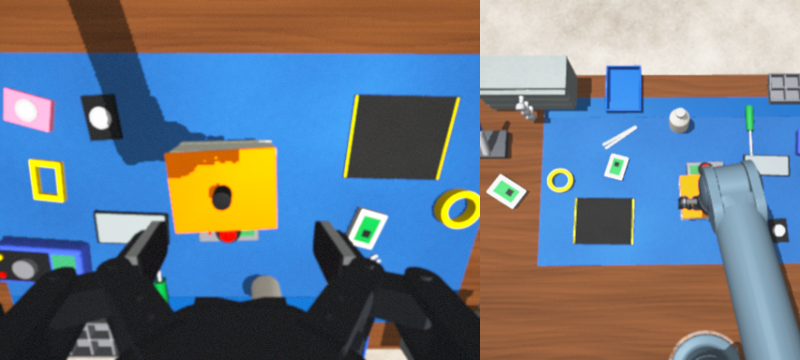

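The wrist view shows the whole bench: lid and knob at (222,197), cover (100,117), spacer (47,180), housing (369,228), mat (402,137). Only one yellow frame is present. Now I measure precisely.

```bash
cat >> h.py <<'E'
def meas(img,c,u,v,z,lo,hi,r=60,quad=False,amin=25):
    "img BGR; component nearest (u,v) -> world minAreaRect at height z"
    hsv=cv2.cvtColor(img,cv2.COLOR_BGR2HSV);m=cv2.inRange(hsv,lo,hi);k=np.zeros_like(m)
    k[int(max(v-r,0)):int(v+r),int(max(u-r,0)):int(u+r)]=255;m&=k
    n,l,st,ce=cv2.connectedComponentsWithStats(m)
    j=min((q for q in range(1,n) if st[q,4]>amin),key=lambda q:np.hypot(*(ce[q]-[u,v])))
    ct=max(cv2.findContours((l==j).astype(np.uint8),0,cv2.CHAIN_APPROX_NONE)[0],key=len)[:,0]
    w=np.array([ray(c,a,b,z)[:2] for a,b in ct],np.float32)
    (x,y),(a,b),t=cv2.minAreaRect(w)
    if a<b: a,b,t=b,a,t+90
    return np.round([x,y,a,b,(t+90)%180-90],1)   # t = direction of long side from world x
WHITE=((0,0,150),(179,70,255));YEL=((20,100,90),(35,255,255));BLK=((0,0,0),(179,255,75));ORG=((8,150,90),(23,255,255));RED=((0,150,80),(6,255,255))
E
python3 - <<'E'
from h import *
i=cv2.imread("pics/w1.png");c=calibration("wrist");k=512/480
for n,u,v,z,col,r in [("lid",200,180,96,ORG,75),("knobtop",221,190,132,BLK,22),("mat",402,137,2,BLK,75),("spacer",47,180,12,YEL,40),("cover",92,125,12,BLK,28),("housing",360,220,14,WHITE,30),("button",228,238,52,RED,25)]:
    print(n,meas(i,c,u*k,v*k,z,*col,r=r))
# knob side silhouette
hsv=cv2.cvtColor(i,cv2.COLOR_BGR2HSV);m=cv2.inRange(hsv,*BLK)[190:235,215:260]
print("\n".join("".join("#" if x else "." for x in r) for r in m))
print(proj(c,(514,-14,132)),proj(c,(514,-14,96)))
E
```

```text
lid [518.9 -18.8 151.  132.  -86.7]
knobtop [512.7 -13.6  31.7  21.7  -1.6]
mat [449.7 296.6 164.5 144.8  88.9]
spacer [ 526.7 -342.6   78.4   60.4   -6.4]
cover [ 4.158e+02 -2.256e+02  6.730e+01  5.710e+01  1.000e-01]
housing [623.6 257.9  79.7  56.9 -15.8]
button [618.4 -10.5  32.5  18.5 -85. ]
.............................................
.............................................
.............................................
.............................................
.............................................
.............................................
.............................................
.............................................
.............................................
..................#######....................
.................###########.................
................#############................
...............###############...............
...............###############...............
..............################...............
..............#################..............
..............#################..............
.............#######
[... 623 characters left out ...]

.................#########...................
...................#####.....................
.............................................
.............................................
.............................................
.............................................
.............................................
.............................................
.............................................
.............................................
.............................................
.............................................
.............................................
.............................................
[236.23899985 211.63701472] [238.02667288 202.30036967]
```

```bash
python3 - <<'E'
from h import *
i=cv2.imread("pics/w1.png");c=calibration("wrist");hsv=cv2.cvtColor(i,cv2.COLOR_BGR2HSV)
def quad(lo,hi,box,z,close=0):
    m=cv2.inRange(hsv,lo,hi);k=np.zeros_like(m);x0,y0,x1,y1=box;k[y0:y1,x0:x1]=255;m&=k
    if close:m=cv2.morphologyEx(m,cv2.MORPH_CLOSE,np.ones((close,close)))
    ct=max(cv2.findContours(m,0,2)[0],key=cv2.contourArea);q=cv2.approxPolyDP(cv2.convexHull(ct),6,True)[:,0]
    w=np.array([ray(c,a,b,z)[:2] for a,b in q]);print(q.tolist(),w.round().tolist())
    for a,b in zip(w,np.roll(w,-1,0)):print(" len %.0f ang %.1f"%(np.hypot(*(b-a)),np.degrees(np.arctan2(*(b-a)[::-1]))))
quad((5,100,60),(27,255,255),(170,140,300,252),96,7)
quad((0,0,0),(179,255,75),(360,95,500,200),2,5)
go((514,-14,150),90)
E
```

```text
[[293, 158], [293, 243], [187, 246], [177, 163]] [[451.0, 61.0], [578.0, 66.0], [583.0, -91.0], [458.0, -95.0]]
 len 127 ang 2.4
 len 157 ang -88.1
 len 125 ang -177.9
 len 156 ang 92.6
[[384, 102], [485, 104], [462, 190], [371, 187]] [[376.0, 216.0], [379.0, 379.0], [523.0, 375.0], [518.0, 213.0]]
 len 163 ang 89.1
 len 144 ang -1.7
 len 161 ang -91.8
 len 142 ang 178.9
xyz [-0.0866, -0.0432, 0.2979] a [-0.0, -0.0001, 0.0007]
```

Call:
step_arm:
  commands:
    - {"x": -0.088, "y": -0.044, "z": 0.15, "ax": 0, "ay": 0, "az": -0.012}
    - {"x": -0.088, "y": -0.044, "z": 0.15, "ax": 0, "ay": 0, "az": -0.012}
    - {"x": -0.088, "y": -0.044, "z": 0.25, "ax": 0, "ay": 0, "az": -0.012}
    - {"x": -0.088, "y": -0.044, "z": 0.28, "ax": 0, "ay": 0, "az": -0.012}
    - {"x": -0.088, "y": -0.044, "z": 0.31, "ax": 0, "ay": 0, "az": -0.012}
    - {"x": -0.088, "y": -0.044, "z": 0.34, "ax": 0, "ay": 0, "az": -0.012}
    - {"x": -0.088, "y": -0.044, "z": 0.34, "ax": 0, "ay": 0, "az": -0.012}
    - {"x": -0.088, "y": -0.044, "z": 0.34, "ax": 0, "ay": 0, "az": -0.012}

```text
time: 3.1
eef_pos: [516.0, -15.6, 125.9]
tool_rot: [[-0.999, -0.037, 0.002], [-0.037, 0.999, 0.0], [-0.002, 0.0, -1.0]]
contact_force: [0.8, 1.0, -0.1]
opening: 85.6
grasp_force: 0.0
```

Call:
step_arm:
  commands:
    - {"x": 0, "y": 0, "z": 0, "ax": 0, "ay": 0, "az": 0}
    - {"x": 0, "y": 0, "z": 0, "ax": 0, "ay": 0, "az": 0}
    - {"x": 0, "y": 0, "z": 0, "ax": 0, "ay": 0, "az": 0}
    - {"x": 0, "y": 0, "z": 0, "ax": 0, "ay": 0, "az": 0}
    - {"x": 0, "y": 0, "z": 0, "ax": 0, "ay": 0, "az": 0}
    - {"x": 0, "y": 0, "z": 0, "ax": 0, "ay": 0, "az": 0}
  gripper: 0
  newtons: 60

```text
time: 3.85
eef_pos: [515.5, -15.1, 125.5]
tool_rot: [[-0.999, -0.038, 0.001], [-0.038, 0.999, 0.001], [-0.001, 0.001, -1.0]]
contact_force: [-0.8, 1.0, 5.9]
opening: 26.7
grasp_force: 59.1
```

Call:
step_arm:
  commands:
    - {"x": 0, "y": 0, "z": -0.03, "ax": 0, "ay": 0, "az": 0}
    - {"x": 0, "y": 0, "z": -0.07, "ax": 0, "ay": 0, "az": 0}
    - {"x": 0, "y": 0, "z": -0.125, "ax": 0, "ay": 0, "az": 0}
    - {"x": 0, "y": 0, "z": -0.125, "ax": 0, "ay": 0, "az": 0}

```text
time: 4.35
eef_pos: [517.0, -16.1, 202.3]
tool_rot: [[-0.999, -0.037, 0.006], [-0.037, 0.999, 0.001], [-0.006, 0.0, -1.0]]
contact_force: [0.5, -0.4, -3.2]
opening: 26.6
grasp_force: 59.5
```

Call:
step_arm:
  commands:
    - {"x": 0.01, "y": 0.06, "z": 0, "ax": 0, "ay": 0, "az": 0}
    - {"x": 0.03, "y": 0.14, "z": 0, "ax": 0, "ay": 0, "az": 0.005}
    - {"x": 0.05, "y": 0.23, "z": 0, "ax": 0, "ay": 0, "az": 0.01}
    - {"x": 0.065, "y": 0.32, "z": 0, "ax": 0, "ay": 0, "az": 0.015}
    - {"x": 0.08, "y": 0.41, "z": 0, "ax": 0, "ay": 0, "az": 0.019}
    - {"x": 0.09, "y": 0.48, "z": 0, "ax": 0, "ay": 0, "az": 0.019}
    - {"x": 0.091, "y": 0.522, "z": 0, "ax": 0, "ay": 0, "az": 0.019}
    - {"x": 0.091, "y": 0.522, "z": 0.03, "ax": 0, "ay": 0, "az": 0.019}
    - {"x": 0.091, "y": 0.522, "z": 0.1, "ax": 0, "ay": 0, "az": 0.019}
    - {"x": 0.091, "y": 0.522, "z": 0.14, "ax": 0, "ay": 0, "az": 0.019}

```text
time: 5.6
eef_pos: [447.9, 290.8, 112.4]
tool_rot: [[-1.0, 0.026, -0.004], [0.026, 1.0, -0.006], [0.004, -0.006, -1.0]]
contact_force: [-0.2, 0.6, -3.2]
opening: 26.6
grasp_force: 59.7
```

Call:
step_arm:
  commands:
    - {"x": 0, "y": 0, "z": 0, "ax": 0, "ay": 0, "az": 0}
    - {"x": 0, "y": 0, "z": 0, "ax": 0, "ay": 0, "az": 0}

```text
time: 5.85
eef_pos: [449.9, 293.9, 116.1]
tool_rot: [[-1.0, 0.025, 0.001], [0.025, 1.0, -0.001], [-0.001, -0.001, -1.0]]
contact_force: [0.4, -0.3, -3.7]
opening: 26.2
grasp_force: 59.7
```

```bash
python3 - <<'E'
from h import *
c=calibration("wrist");i=snapshot("wrist");save("w2",i);t=snapshot("top");save("t2",t);s=snapshot("side");save("s2",s)
cv2.imwrite("pics/w2b.png",np.hstack([cv2.resize(cv2.imread("pics/w2.png"),(400,300)),cv2.resize(cv2.imread("pics/t2.png"),(400,300))]))
go((449,296,48),88.7)
E
```

```text
xyz [0.002, 0.0005, 0.1155] a [0.0006, 0.0007, -0.0001]
```

View pics/w2b.png

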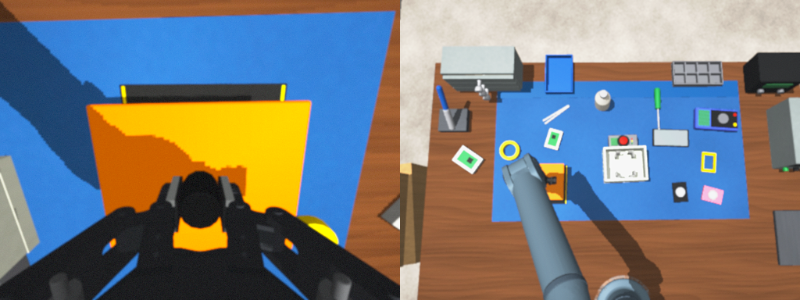

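The lid hangs level over the mat, parallel to its edge lines at (123,92) and (283,92); the open station is visible in the top view at (626,163). Lowering it now.

Call:
step_arm:
  commands:
    - {"x": 0.002, "y": 0.001, "z": 0.04, "ax": 0, "ay": 0, "az": 0}
    - {"x": 0.002, "y": 0.001, "z": 0.08, "ax": 0, "ay": 0, "az": 0}
    - {"x": 0.002, "y": 0.001, "z": 0.105, "ax": 0, "ay": 0, "az": 0}
    - {"x": 0.002, "y": 0.001, "z": 0.112, "ax": 0, "ay": 0, "az": 0}
    - {"x": 0.002, "y": 0.001, "z": 0.117, "ax": 0, "ay": 0, "az": 0}
    - {"x": 0.002, "y": 0.001, "z": 0.12, "ax": 0, "ay": 0, "az": 0}
    - {"x": 0.002, "y": 0.001, "z": 0.122, "ax": 0, "ay": 0, "az": 0}
    - {"x": 0.002, "y": 0.001, "z": 0.122, "ax": 0, "ay": 0, "az": 0}

```text
time: 7.0
eef_pos: [447.7, 296.1, 42.9]
tool_rot: [[-1.0, 0.022, 0.0], [0.022, 1.0, 0.0], [-0.0, 0.0, -1.0]]
contact_force: [0.5, -0.2, -3.9]
opening: 25.9
grasp_force: 59.7
```

```bash
python3 - <<'E'
from h import *
np.set_printoptions(precision=1,suppress=True)
o=robot.get_obs();print(o["eef_pos"],o["contact_force"])
c=calibration("top");t=cv2.imread("pics/t2.png")
for n,u,v,z,col,r in [("housing",96+256*.0,0,0,0,0)][:0]: pass
k=1.28
for n,u,v,z,col,r in [("housing",553-400,139,14,WHITE,22),("spacer",709-400,161,12,YEL,25),("cover",680-400,196,12,BLK,18)]:
    print(n,meas(t,c,u*k,v*k,z,*col,r=r))
# station crop enlarged
x,y=int(226*k),int(163*k)
cv2.imwrite("pics/st.png",cv2.resize(t[y-40:y+40,x-50:x+50],(800,640)[:2] and (750,600),interpolation=cv2.INTER_CUBIC))
E
```

```text
[447.7 296.1  42.9] [ 0.5 -0.2 -3.9]
housing [621.1 258.2  79.5  58.3 -16. ]
spacer [ 524.4 -344.6   76.3   56.3   -6.9]
cover [ 410.8 -225.9   68.3   48.8    3.9]
```

View pics/st.png

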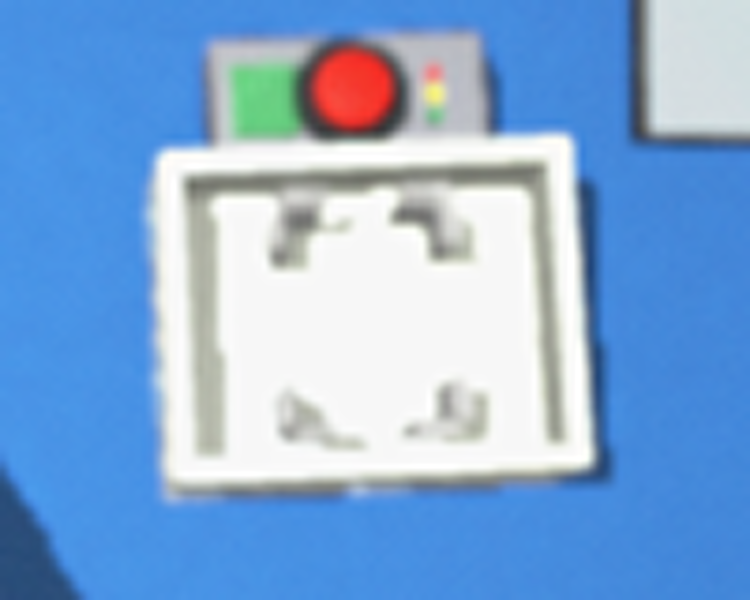

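Station seen from the top camera: guides at about (290,225), (440,220), (300,415) and (460,410), open and empty. The lid is still hanging (−3.9 N), so I lower it a little more and then release.

Call:
step_arm:
  commands:
    - {"x": 0, "y": 0, "z": 0.0015, "ax": 0, "ay": 0, "az": 0}
    - {"x": 0, "y": 0, "z": 0.003, "ax": 0, "ay": 0, "az": 0}
    - {"x": 0, "y": 0, "z": 0.003, "ax": 0, "ay": 0, "az": 0}

```text
time: 7.38
eef_pos: [447.8, 296.1, 42.5]
tool_rot: [[-1.0, 0.022, -0.001], [0.022, 1.0, 0.001], [0.001, 0.001, -1.0]]
contact_force: [-3.3, -2.3, 8.4]
opening: 26.2
grasp_force: 60.9
```

Call:
step_arm:
  commands:
    - {"x": 0, "y": 0, "z": 0, "ax": 0, "ay": 0, "az": 0}
    - {"x": 0, "y": 0, "z": 0, "ax": 0, "ay": 0, "az": 0}
    - {"x": 0, "y": 0, "z": 0, "ax": 0, "ay": 0, "az": 0}
    - {"x": 0, "y": 0, "z": -0.04, "ax": 0, "ay": 0, "az": 0}
    - {"x": 0, "y": 0, "z": -0.12, "ax": 0, "ay": 0, "az": 0}
    - {"x": 0, "y": 0, "z": -0.2, "ax": 0, "ay": 0, "az": 0}
    - {"x": 0, "y": 0, "z": -0.2, "ax": 0, "ay": 0, "az": 0}
  gripper: 1

```text
time: 8.25
eef_pos: [450.8, 298.1, 165.3]
tool_rot: [[-1.0, 0.023, 0.007], [0.023, 1.0, 0.007], [-0.007, 0.007, -1.0]]
contact_force: [0.2, 0.5, 0.5]
opening: 85.0
grasp_force: 0.0
```

Call:
step_arm:
  commands:
    - {"x": -0.1, "y": -0.02, "z": 0, "ax": 0, "ay": 0, "az": 0.03}
    - {"x": -0.2, "y": -0.04, "z": 0, "ax": 0, "ay": 0, "az": 0.06}
    - {"x": -0.29, "y": -0.057, "z": 0, "ax": 0, "ay": 0, "az": 0.082}
    - {"x": -0.29, "y": -0.057, "z": 0, "ax": 0, "ay": 0, "az": 0.082}
    - {"x": -0.29, "y": -0.057, "z": 0, "ax": 0, "ay": 0, "az": 0.082}
    - {"x": -0.29, "y": -0.057, "z": 0, "ax": 0, "ay": 0, "az": 0.082}

```text
time: 9.0
eef_pos: [618.7, 259.2, 159.9]
tool_rot: [[-0.962, 0.274, -0.003], [0.274, 0.962, 0.0], [0.003, -0.0, -1.0]]
contact_force: [0.4, 0.2, -0.6]
opening: 85.3
grasp_force: 0.0
```

```bash
python3 - <<'E'
from h import *
np.set_printoptions(precision=1,suppress=True)
o=robot.get_obs();print(o["eef_pos"],o["tool_rot"])
c=calibration("wrist");i=snapshot("wrist");save("w3",i);i=cv2.imread("pics/w3.png")
t=snapshot("top");save("t3",t);s=snapshot("side");save("s3",s)
u,v=proj(c,(622,258,14));print(u,v)
print(meas(i,c,u,v,14,*WHITE,r=70,amin=200))
cv2.imwrite("pics/w3b.png",np.hstack([cv2.resize(i,(400,300)),cv2.resize(cv2.imread("pics/t3.png"),(400,300))]))
E
```

```text
[618.7 259.2 159.9] [[-1.   0.3 -0. ]
 [ 0.3  1.   0. ]
 [ 0.  -0.  -1. ]]
256.2801425065079 186.29098454150449
[623.5 259.   76.2  55.2 -16. ]
```

View pics/w3b.png

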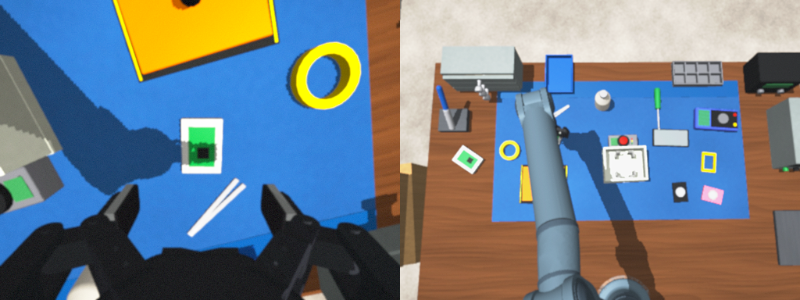

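Wrist view: housing at (202,146), 76.2x55.2 mm, middle (623.5, 259), −16°. The tweezers at (216,207) are clear of the finger paths. Going down.

```bash
python3 -c "
from h import *
go((623.5,259,24),74)"
```

```text
xyz [-0.0066, 0.0016, 0.2282] a [0.0002, -0.0003, 0.0004]
```

Call:
step_arm:
  commands:
    - {"x": -0.0066, "y": 0.0016, "z": 0.08, "ax": 0, "ay": 0, "az": 0}
    - {"x": -0.0066, "y": 0.0016, "z": 0.16, "ax": 0, "ay": 0, "az": 0}
    - {"x": -0.0066, "y": 0.0016, "z": 0.2, "ax": 0, "ay": 0, "az": 0}
    - {"x": -0.0066, "y": 0.0016, "z": 0.22, "ax": 0, "ay": 0, "az": 0}
    - {"x": -0.0066, "y": 0.0016, "z": 0.228, "ax": 0, "ay": 0, "az": 0}
    - {"x": -0.0066, "y": 0.0016, "z": 0.228, "ax": 0, "ay": 0, "az": 0}
  gripper: 0.82

```text
time: 9.9
eef_pos: [625.9, 258.1, 25.4]
tool_rot: [[-0.961, 0.276, 0.002], [0.276, 0.961, 0.001], [-0.002, 0.002, -1.0]]
contact_force: [0.4, 1.0, 0.1]
opening: 70.1
grasp_force: 0.0
```

```bash
python3 - <<'E'
from h import *
np.set_printoptions(precision=1,suppress=True)
o=robot.get_obs();print(o["eef_pos"],o["contact_force"],o["opening"])
go((623.5,259,22),74)
i=snapshot("side");save("s4",i);c=calibration("side");u,v=proj(c,(623,259,14));u,v=int(u),int(v)
cv2.imwrite("pics/s4b.png",cv2.resize(cv2.imread("pics/s4.png")[v-45:v+30,u-50:u+50],(800,600),interpolation=cv2.INTER_CUBIC))
E
```

```text
[625.9 258.1  25.4] [0.4 1.  0.1] 70.1443929912549
xyz [0.0043, 0.0003, 0.0056] a [0.0005, 0.0006, -0.0002]
```

Call:
step_arm:
  commands:
    - {"x": 0.003, "y": 0, "z": 0.005, "ax": 0, "ay": 0, "az": 0}
    - {"x": 0.003, "y": 0, "z": 0.005, "ax": 0, "ay": 0, "az": 0}
    - {"x": 0.003, "y": 0, "z": 0.005, "ax": 0, "ay": 0, "az": 0}
    - {"x": 0.003, "y": 0, "z": 0.005, "ax": 0, "ay": 0, "az": 0}

```text
time: 10.45
eef_pos: [623.1, 258.3, 21.2]
tool_rot: [[-0.961, 0.276, 0.0], [0.276, 0.961, 0.0], [-0.0, 0.0, -1.0]]
contact_force: [0.9, 0.1, 0.3]
opening: 69.9
grasp_force: 0.0
```

Call:
step_arm:
  commands:
    - {"x": 0, "y": 0, "z": 0, "ax": 0, "ay": 0, "az": 0}
    - {"x": 0, "y": 0, "z": 0, "ax": 0, "ay": 0, "az": 0}
    - {"x": 0, "y": 0, "z": 0, "ax": 0, "ay": 0, "az": 0}
    - {"x": 0, "y": 0, "z": 0, "ax": 0, "ay": 0, "az": 0}
    - {"x": 0, "y": 0, "z": 0, "ax": 0, "ay": 0, "az": 0}
  gripper: 0
  newtons: 60

```text
time: 11.08
eef_pos: [623.7, 258.5, 21.7]
tool_rot: [[-0.961, 0.276, 0.001], [0.276, 0.961, 0.001], [-0.001, 0.001, -1.0]]
contact_force: [0.3, 0.7, 3.8]
opening: 52.2
grasp_force: 65.6
```

Call:
step_arm:
  commands:
    - {"x": 0, "y": 0, "z": -0.03, "ax": 0, "ay": 0, "az": 0}
    - {"x": 0, "y": 0, "z": -0.1, "ax": 0, "ay": 0, "az": 0}
    - {"x": 0, "y": 0, "z": -0.2, "ax": 0, "ay": 0, "az": 0}
    - {"x": -0.01, "y": -0.06, "z": -0.28, "ax": 0, "ay": 0, "az": 0}
    - {"x": -0.02, "y": -0.12, "z": -0.36, "ax": 0, "ay": 0, "az": -0.02}
    - {"x": -0.04, "y": -0.2, "z": -0.42, "ax": 0, "ay": 0, "az": -0.04}
    - {"x": -0.06, "y": -0.28, "z": -0.447, "ax": 0, "ay": 0, "az": -0.06}
    - {"x": -0.075, "y": -0.36, "z": -0.447, "ax": 0, "ay": 0, "az": -0.08}
    - {"x": -0.087, "y": -0.42, "z": -0.447, "ax": 0, "ay": 0, "az": -0.1}
    - {"x": -0.087, "y": -0.447, "z": -0.447, "ax": 0, "ay": 0, "az": -0.1}

```text
time: 12.32
eef_pos: [597.8, -17.8, 289.2]
tool_rot: [[-1.0, -0.028, -0.001], [-0.028, 1.0, -0.001], [0.001, -0.001, -1.0]]
contact_force: [0.8, 0.7, -2.3]
opening: 52.1
grasp_force: 65.0
```

Call:
step_arm:
  commands:
    - {"x": 0, "y": 0, "z": 0, "ax": 0, "ay": 0, "az": 0}
    - {"x": 0, "y": 0, "z": 0, "ax": 0, "ay": 0, "az": 0}
    - {"x": 0, "y": 0, "z": 0, "ax": 0, "ay": 0, "az": 0}
    - {"x": 0, "y": 0, "z": 0, "ax": 0, "ay": 0, "az": 0}
    - {"x": 0, "y": 0, "z": 0, "ax": 0, "ay": 0, "az": 0}

```text
time: 12.95
eef_pos: [599.3, -13.3, 289.2]
tool_rot: [[-0.999, -0.035, -0.0], [-0.035, 0.999, -0.0], [0.0, -0.0, -1.0]]
contact_force: [-0.2, -0.6, -2.0]
opening: 52.2
grasp_force: 65.0
```

```bash
python3 - <<'E'
from h import *
np.set_printoptions(precision=2,suppress=True)
o=robot.get_obs();print(o["time"],o["eef_pos"],o["tool_rot"].tolist())
c=calibration("wrist");i=snapshot("wrist");save("w5",i);print(repr(np.array(c["T"])))
np.save("pics/w5T.npy",np.array(c["T"]))
cv2.imwrite("pics/w5b.png",cv2.resize(cv2.imread("pics/w5.png"),(800,600),interpolation=cv2.INTER_CUBIC))
t=snapshot("top");save("t5",t)
E
```

```text
12.95 [599.29 -13.29 289.19] [[-0.9993761223330019, -0.035317643477568, -0.00017369468624773383], [-0.03531763578375348, 0.9993761365862489, -4.7165551152584034e-05], [0.00017525210060788076, -4.100163995207334e-05, -0.9999999838027832]]
array([[ -0.04,   0.96,   0.29, 526.91],
       [  1.  ,   0.03,   0.01, -17.05],
       [  0.  ,   0.29,  -0.96, 409.78],
       [  0.  ,   0.  ,   0.  ,   1.  ]])
```

View pics/w5b.png

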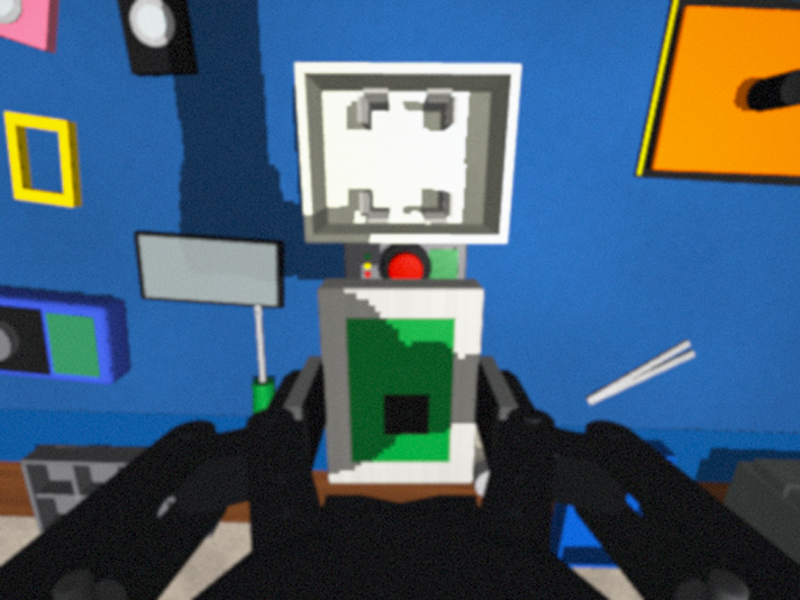

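The wrist view shows the held housing centred at (402,385), the station rim from (294,63) to (521,243), and four guides near (372,108), (438,108), (372,203) and (435,203). I'll fit the station pose and overlay the pocket model to check it.

```bash
cat > st.py <<'E'
from h import *
np.set_printoptions(precision=2,suppress=True)
i=cv2.imread("pics/w5.png");c={"camera_matrix":calibration("wrist")["camera_matrix"],"T":np.load("pics/w5T.npy")}
hsv=cv2.cvtColor(i,cv2.COLOR_BGR2HSV);m=(hsv[:,:,1]<90).astype(np.uint8)*255
m[:30]=0;m[165:]=0;m[:,:180]=0;m[:,345:]=0
m=cv2.morphologyEx(m,cv2.MORPH_OPEN,np.ones((3,3)))
P=cv2.convexHull(max(cv2.findContours(m,0,cv2.CHAIN_APPROX_NONE)[0],key=cv2.contourArea))[:,0]
ct=max(cv2.findContours(m,0,cv2.CHAIN_APPROX_NONE)[0],key=cv2.contourArea)[:,0]
L=ct[(ct[:,0]<203)&(ct[:,1]>50)&(ct[:,1]<145)];R=ct[(ct[:,0]>315)&(ct[:,1]>50)&(ct[:,1]<145)];U=ct[(ct[:,1]<46)&(ct[:,0]>200)&(ct[:,0]<320)]
# bottom edge: rim white -> console/blue, brightness drop along columns
B=[]
g=hsv[:,:,2].astype(int)
for x in list(range(200,222))+list(range(300,322)):
    col=hsv[:,x,1].astype(int); 
    w=[y for y in range(140,165) if m[y,x]]
    if w:B.append((x,max(w)))
B=np.array(B)
def W(p):return np.array([ray(c,a,b,90)[:2] for a,b in p])
for n,p in(("L",L),("R",R),("U",U),("B",B)):
    w=W(p);mid=np.median(w,0);vx,vy,x0,y0=cv2.fitLine(w.astype(np.float32),cv2.DIST_HUBER,0,.01,.01).ravel()
    print(n,len(p),"ang %.2f"%np.degrees(np.arctan2(vy,vx)),"pt",x0,y0)
E
python3 st.py
```

```text
L 94 ang 1.92 pt 516.40894 -91.36589
R 94 ang 1.77 pt 510.79892 65.84321
U 119 ang -88.51 pt 453.99515 -16.699446
B 44 ang -87.97 pt 579.1104 -25.139553
```

```bash
cat >> st.py <<'E'
for n,q in(("housing",[(320,290),(484,290),(475,481),(330,482)]),("board",[(347,319),(454,319),(449,461),(351,460)])):
    w=np.array([ray(c,a/1.5625,b/1.5625,281.5)[:2] for a,b in q]);print(n,w,w.mean(0))
C=np.array([516.4,-12.7]);a=np.radians(1.85);Rz=np.array([[np.cos(a),-np.sin(a)],[np.sin(a),np.cos(a)]])
x0,y0,k=180,30,5
v=cv2.resize(i[y0:y0+115,x0:x0+160],None,fx=k,fy=k,interpolation=cv2.INTER_CUBIC)
def poly(h,z,col):
    p=[(proj(c,(*(C+Rz@np.array([sx*h[0]/2,sy*h[1]/2])),z))-[x0-.5,y0-.5])*k for sx,sy in((1,1),(1,-1),(-1,-1),(-1,1))]
    cv2.polylines(v,[np.int32(p)],True,col,1)
poly((124,156),90,(0,0,255));poly((112,144),90,(0,0,255));poly((112,144),20,(255,0,0))
poly((81,59),20,(0,200,0));poly((81,59),74,(255,0,255));poly((89,67),83,(0,140,255))
cv2.imwrite("pics/ov.png",v)
E
python3 st.py
```

```text
L 94 ang 1.92 pt 516.40894 -91.36589
R 94 ang 1.77 pt 510.79892 65.84321
U 119 ang -88.51 pt 453.99515 -16.699446
B 44 ang -87.97 pt 579.1104 -25.139553
housing [[564.05 -41.29]
 [562.19  11.44]
 [636.17  15.04]
 [638.5  -39.03]] [600.23 -13.46]
board [[573.65 -32.62]
 [572.41   2.52]
 [627.68   4.73]
 [628.49 -31.21]] [600.56 -14.15]
```

View pics/ov.png

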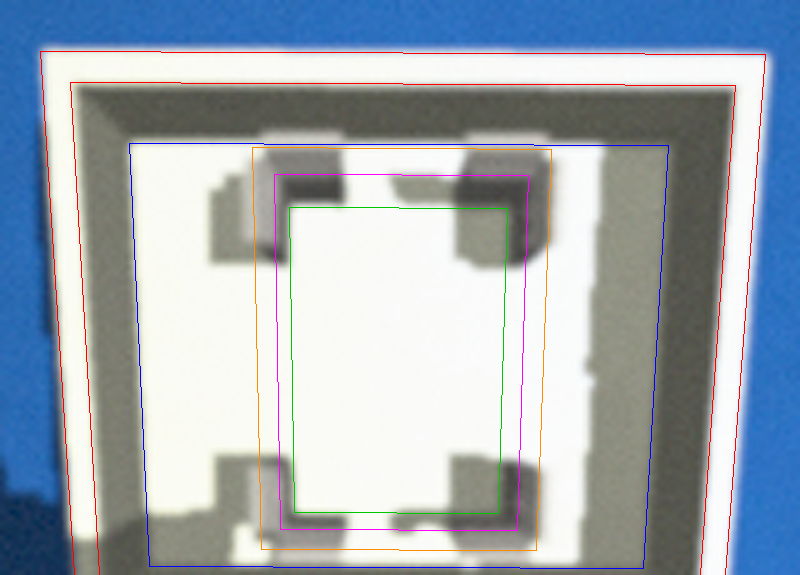

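The overlay matches the rim, floor and guides within about 1 mm, so the pocket middle is the station middle (516.4, −12.7), yaw 1.85°. I now bring the housing above it.

Call:
step_arm:
  commands:
    - {"x": 0.05, "y": 0.003, "z": 0, "ax": 0, "ay": 0, "az": 0}
    - {"x": 0.1, "y": 0.006, "z": 0.04, "ax": 0, "ay": 0, "az": 0}
    - {"x": 0.1395, "y": 0.0065, "z": 0.12, "ax": 0, "ay": 0, "az": 0.001}
    - {"x": 0.1395, "y": 0.0065, "z": 0.2, "ax": 0, "ay": 0, "az": 0.001}
    - {"x": 0.1395, "y": 0.0065, "z": 0.255, "ax": 0, "ay": 0, "az": 0.001}
    - {"x": 0.1395, "y": 0.0065, "z": 0.255, "ax": 0, "ay": 0, "az": 0.001}
    - {"x": 0.1395, "y": 0.0065, "z": 0.255, "ax": 0, "ay": 0, "az": 0.001}
    - {"x": 0.1395, "y": 0.0065, "z": 0.255, "ax": 0, "ay": 0, "az": 0.001}

```text
time: 14.05
eef_pos: [517.3, -12.9, 138.3]
tool_rot: [[-1.0, -0.031, 0.004], [-0.031, 1.0, 0.001], [-0.004, 0.001, -1.0]]
contact_force: [0.5, -0.3, -1.3]
opening: 52.1
grasp_force: 64.9
```

```bash
python3 -c "
from h import *
print(robot.get_obs()['eef_pos']);go((515.4,-12.4,43),91.85)"
```

```text
[517.33736192 -12.92856694 138.31829682]
xyz [0.0039, 0.0009, 0.1588] a [0.0002, 0.0013, -0.0004]
```

Call:
step_arm:
  commands:
    - {"x": 0.0025, "y": 0.001, "z": 0.02, "ax": 0, "ay": 0, "az": 0}
    - {"x": 0.0025, "y": 0.001, "z": 0.045, "ax": 0, "ay": 0, "az": 0}
    - {"x": 0.0025, "y": 0.001, "z": 0.065, "ax": 0, "ay": 0, "az": 0}
    - {"x": 0.0025, "y": 0.001, "z": 0.085, "ax": 0, "ay": 0, "az": 0}
    - {"x": 0.0025, "y": 0.001, "z": 0.105, "ax": 0, "ay": 0, "az": 0}
    - {"x": 0.0025, "y": 0.001, "z": 0.125, "ax": 0, "ay": 0, "az": 0}
    - {"x": 0.0025, "y": 0.001, "z": 0.14, "ax": 0, "ay": 0, "az": 0}
    - {"x": 0.0025, "y": 0.001, "z": 0.15, "ax": 0, "ay": 0, "az": 0}
    - {"x": 0.0025, "y": 0.001, "z": 0.155, "ax": 0, "ay": 0, "az": 0}
    - {"x": 0.0025, "y": 0.001, "z": 0.155, "ax": 0, "ay": 0, "az": 0}

```text
time: 15.3
eef_pos: [514.0, -12.4, 43.3]
tool_rot: [[-1.0, -0.031, 0.0], [-0.031, 1.0, 0.0], [-0.0, -0.0, -1.0]]
contact_force: [-0.3, 0.2, -1.7]
opening: 52.0
grasp_force: 65.0
```

Call:
step_arm:
  commands:
    - {"x": -0.001, "y": 0, "z": 0.0015, "ax": 0, "ay": 0, "az": 0}
    - {"x": -0.001, "y": 0, "z": 0.003, "ax": 0, "ay": 0, "az": 0}
    - {"x": -0.001, "y": 0, "z": 0.003, "ax": 0, "ay": 0, "az": 0}

```text
time: 15.68
eef_pos: [514.7, -12.3, 41.6]
tool_rot: [[-1.0, -0.031, 0.0], [-0.031, 1.0, 0.0], [-0.0, 0.0, -1.0]]
contact_force: [-0.6, 0.1, -2.0]
opening: 52.1
grasp_force: 65.1
```

Call:
step_arm:
  commands:
    - {"x": 0, "y": 0, "z": 0, "ax": 0, "ay": 0, "az": 0}
    - {"x": 0, "y": 0, "z": 0, "ax": 0, "ay": 0, "az": 0}
    - {"x": 0, "y": 0, "z": 0, "ax": 0, "ay": 0, "az": 0}
  gripper: 0.78

```text
time: 16.05
eef_pos: [514.7, -12.4, 41.7]
tool_rot: [[-1.0, -0.031, 0.0], [-0.031, 1.0, 0.0], [-0.0, 0.0, -1.0]]
contact_force: [0.2, 1.2, 1.1]
opening: 66.7
grasp_force: 0.0
```

Call:
step_arm:
  commands:
    - {"x": 0, "y": 0, "z": -0.02, "ax": 0, "ay": 0, "az": 0}
    - {"x": 0, "y": 0, "z": -0.06, "ax": 0, "ay": 0, "az": 0}
    - {"x": 0, "y": 0, "z": -0.12, "ax": 0, "ay": 0, "az": 0}
    - {"x": 0, "y": 0, "z": -0.2, "ax": 0, "ay": 0, "az": 0}
    - {"x": -0.05, "y": -0.05, "z": -0.26, "ax": 0, "ay": 0, "az": 0}
    - {"x": -0.05, "y": -0.15, "z": -0.26, "ax": 0, "ay": 0, "az": 0}
    - {"x": -0.05, "y": -0.25, "z": -0.26, "ax": 0, "ay": 0, "az": 0}
    - {"x": -0.05, "y": -0.25, "z": -0.26, "ax": 0, "ay": 0, "az": 0}
    - {"x": -0.05, "y": -0.25, "z": -0.26, "ax": 0, "ay": 0, "az": 0}
    - {"x": -0.05, "y": -0.25, "z": -0.26, "ax": 0, "ay": 0, "az": 0}

```text
time: 17.3
eef_pos: [549.5, -159.1, 197.5]
tool_rot: [[-0.999, -0.034, -0.0], [-0.034, 0.999, 0.001], [0.0, 0.001, -1.0]]
contact_force: [0.1, -0.1, -0.6]
opening: 66.8
grasp_force: 0.0
```

```bash
python3 - <<'E'
from h import *
np.set_printoptions(precision=2,suppress=True)
o=robot.get_obs();print(o["time"],o["eef_pos"],o["tool_rot"].tolist())
c=calibration("wrist");i=snapshot("wrist");save("w6",i);i=cv2.imread("pics/w6.png")
t=snapshot("top");save("t6",t)
for n,p,col in(("spacer",(525.5,-343.5,12),YEL),("cover",(413,-226,12),BLK)):
    u,v=proj(c,p);print(n,u,v,meas(i,c,u,v,12,*col,r=55,amin=150) if 0<u<512 and 0<v<384 else "")
cv2.imwrite("pics/w6b.png",np.hstack([cv2.resize(i,(400,300)),cv2.resize(cv2.imread("pics/t6.png"),(400,300))]))
E
```

```text
17.3 [ 549.46 -159.13  197.46] [[-0.9994109623559067, -0.03431767760998636, -0.0001591423817855914], [-0.03431784478293979, 0.9994102428471243, 0.001204998633310485], [0.00011769577180915229, 0.0012097502673108142, -0.9999992613257255]]
spacer 96.87697426797656 148.58104031027548 [ 527.7 -343.4   77.    58.8   -6.1]
cover 196.38188498956575 43.39014128318037 [ 414.2 -227.9   77.4   54.4    3.7]
```

View pics/w6b.png

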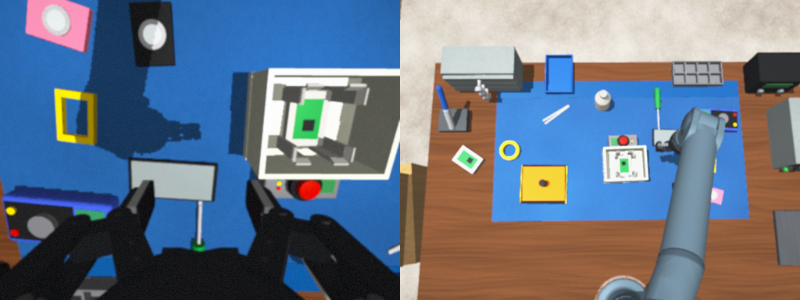

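The housing lies in the pocket, board at (307,120), and the lid rests on the mat. Next is the spacer at wrist (75,116), about (527, −343).

```bash
python3 -c "
from h import *
go((525,-343.5,150),83.7)"
```

```text
xyz [0.0513, -0.3056, 0.0787] a [0.0003, -0.0001, 0.046]
```

Call:
step_arm:
  commands:
    - {"x": 0.02, "y": -0.1, "z": 0.02, "ax": 0, "ay": 0, "az": 0.02}
    - {"x": 0.03, "y": -0.2, "z": 0.04, "ax": 0, "ay": 0, "az": 0.04}
    - {"x": 0.051, "y": -0.305, "z": 0.079, "ax": 0, "ay": 0, "az": 0.046}
    - {"x": 0.051, "y": -0.305, "z": 0.079, "ax": 0, "ay": 0, "az": 0.046}
    - {"x": 0.051, "y": -0.305, "z": 0.079, "ax": 0, "ay": 0, "az": 0.046}
    - {"x": 0.051, "y": -0.305, "z": 0.079, "ax": 0, "ay": 0, "az": 0.046}
    - {"x": 0.051, "y": -0.305, "z": 0.079, "ax": 0, "ay": 0, "az": 0.046}
    - {"x": 0.051, "y": -0.305, "z": 0.079, "ax": 0, "ay": 0, "az": 0.046}

```text
time: 18.4
eef_pos: [525.2, -343.9, 150.5]
tool_rot: [[-0.994, 0.111, 0.001], [0.111, 0.994, 0.0], [-0.001, 0.0, -1.0]]
contact_force: [0.2, -0.5, -0.3]
opening: 66.9
grasp_force: 0.0
```

```bash
python3 - <<'E'
from h import *
c=calibration("wrist");i=snapshot("wrist");save("w7",i);i=cv2.imread("pics/w7.png")
u,v=proj(c,(526,-343.4,12));q=meas(i,c,u,v,12,*YEL,r=80,amin=150);print(robot.get_obs()["eef_pos"],q)
p=meas(i,c,*proj(c,(414,-227,12)),12,*BLK,r=40,amin=150);print("cover",p)
go((q[0]-.5,q[1],21),q[4]+90)
E
```

```text
[ 524.94690951 -344.25098647  150.43335336] [ 526.9 -346.3   76.    54.6   -6.4]
cover [ 410.3 -231.    63.5   55.1    2.7]
xyz [-0.0026, -0.0032, 0.2157] a [0.0001, 0.0002, 0.0]
```

Call:
step_arm:
  commands:
    - {"x": -0.0026, "y": -0.0025, "z": 0.07, "ax": 0, "ay": 0, "az": 0}
    - {"x": -0.0026, "y": -0.0025, "z": 0.14, "ax": 0, "ay": 0, "az": 0}
    - {"x": -0.0026, "y": -0.0025, "z": 0.19, "ax": 0, "ay": 0, "az": 0}
    - {"x": -0.0026, "y": -0.0025, "z": 0.21, "ax": 0, "ay": 0, "az": 0}
    - {"x": -0.0026, "y": -0.0025, "z": 0.216, "ax": 0, "ay": 0, "az": 0}
    - {"x": -0.0026, "y": -0.0025, "z": 0.216, "ax": 0, "ay": 0, "az": 0}
    - {"x": -0.0026, "y": -0.0025, "z": 0.216, "ax": 0, "ay": 0, "az": 0}
    - {"x": -0.0026, "y": -0.0025, "z": 0.216, "ax": 0, "ay": 0, "az": 0}
  gripper: 0.86

```text
time: 19.45
eef_pos: [526.3, -347.3, 21.6]
tool_rot: [[-0.994, 0.113, 0.002], [0.113, 0.994, -0.001], [-0.002, -0.001, -1.0]]
contact_force: [-1.0, -1.2, -0.4]
opening: 73.4
grasp_force: 0.0
```

Call:
step_arm:
  commands:
    - {"x": 0, "y": 0, "z": 0, "ax": 0, "ay": 0, "az": 0}
    - {"x": 0, "y": 0, "z": 0, "ax": 0, "ay": 0, "az": 0}
    - {"x": 0, "y": 0, "z": 0, "ax": 0, "ay": 0, "az": 0}
    - {"x": 0, "y": 0, "z": 0, "ax": 0, "ay": 0, "az": 0}
    - {"x": 0, "y": 0, "z": 0, "ax": 0, "ay": 0, "az": 0}
  gripper: 0
  newtons: 45

```text
time: 20.08
eef_pos: [526.3, -347.3, 21.3]
tool_rot: [[-0.994, 0.113, 0.001], [0.113, 0.994, -0.001], [-0.001, -0.0, -1.0]]
contact_force: [0.2, -0.5, 5.9]
opening: 52.8
grasp_force: 48.7
```

Call:
step_arm:
  commands:
    - {"x": 0, "y": 0, "z": -0.03, "ax": 0, "ay": 0, "az": 0}
    - {"x": 0, "y": 0, "z": -0.1, "ax": 0, "ay": 0, "az": 0}
    - {"x": 0, "y": 0, "z": -0.2, "ax": 0, "ay": 0, "az": 0}
    - {"x": 0.01, "y": 0.06, "z": -0.28, "ax": 0, "ay": 0, "az": -0.005}
    - {"x": 0.03, "y": 0.15, "z": -0.29, "ax": 0, "ay": 0, "az": -0.015}
    - {"x": 0.045, "y": 0.24, "z": -0.29, "ax": 0, "ay": 0, "az": -0.03}
    - {"x": 0.06, "y": 0.33, "z": -0.29, "ax": 0, "ay": 0, "az": -0.04}
    - {"x": 0.07, "y": 0.42, "z": -0.29, "ax": 0, "ay": 0, "az": -0.0464}
    - {"x": 0.08, "y": 0.5, "z": -0.28, "ax": 0, "ay": 0, "az": -0.0464}
    - {"x": 0.081, "y": 0.553, "z": -0.25, "ax": 0, "ay": 0, "az": -0.0464}

```text
time: 21.32
eef_pos: [515.1, -8.6, 171.5]
tool_rot: [[-0.999, -0.036, 0.002], [-0.036, 0.999, 0.002], [-0.002, 0.002, -1.0]]
contact_force: [0.3, -0.0, -0.9]
opening: 52.8
grasp_force: 48.1
```

Call:
step_arm:
  commands:
    - {"x": 0, "y": 0, "z": 0, "ax": 0, "ay": 0, "az": 0}
    - {"x": 0, "y": 0, "z": 0.05, "ax": 0, "ay": 0, "az": 0}
    - {"x": 0, "y": 0, "z": 0.07, "ax": 0, "ay": 0, "az": 0}
    - {"x": 0, "y": 0, "z": 0.07, "ax": 0, "ay": 0, "az": 0}
    - {"x": 0, "y": 0, "z": 0.07, "ax": 0, "ay": 0, "az": 0}
    - {"x": 0, "y": 0, "z": 0.07, "ax": 0, "ay": 0, "az": 0}

```text
time: 22.08
eef_pos: [515.7, -12.0, 129.5]
tool_rot: [[-0.999, -0.032, 0.002], [-0.032, 0.999, 0.0], [-0.002, 0.0, -1.0]]
contact_force: [0.3, 0.3, -0.4]
opening: 52.9
grasp_force: 48.1
```

```bash
python3 - <<'E'
from h import *
o=robot.get_obs();z=o["eef_pos"][2];print(o["eef_pos"])
c=calibration("wrist");i=snapshot("wrist");save("w8",i);i=cv2.imread("pics/w8.png")
zt=z-21.3+12;print("held",meas(i,c,*proj(c,(*o["eef_pos"][:2],zt)),zt,*YEL,r=130,amin=150))
go((515.2,-12.4,57),91.85)
E
```

```text
[515.69419366 -11.9514421  129.46617698]
held [516.6 -12.7  80.1  54.9   1.8]
xyz [0.0009, -0.0009, 0.1206] a [0.0001, 0.0005, -0.0]
```

Call:
step_arm:
  commands:
    - {"x": 0, "y": -0.001, "z": 0.02, "ax": 0, "ay": 0, "az": 0}
    - {"x": 0, "y": -0.001, "z": 0.04, "ax": 0, "ay": 0, "az": 0}
    - {"x": 0, "y": -0.001, "z": 0.06, "ax": 0, "ay": 0, "az": 0}
    - {"x": 0, "y": -0.001, "z": 0.08, "ax": 0, "ay": 0, "az": 0}
    - {"x": 0, "y": -0.001, "z": 0.1, "ax": 0, "ay": 0, "az": 0}
    - {"x": 0, "y": -0.001, "z": 0.112, "ax": 0, "ay": 0, "az": 0}
    - {"x": 0, "y": -0.001, "z": 0.118, "ax": 0, "ay": 0, "az": 0}
    - {"x": 0, "y": -0.001, "z": 0.12, "ax": 0, "ay": 0, "az": 0}
    - {"x": 0, "y": -0.001, "z": 0.12, "ax": 0, "ay": 0, "az": 0}

```text
time: 23.25
eef_pos: [515.2, -12.3, 56.7]
tool_rot: [[-0.999, -0.032, 0.001], [-0.032, 0.999, 0.0], [-0.001, 0.0, -1.0]]
contact_force: [-0.5, -0.1, -1.0]
opening: 52.5
grasp_force: 48.1
```

Call:
step_arm:
  commands:
    - {"x": 0, "y": 0, "z": 0.0015, "ax": 0, "ay": 0, "az": 0}
    - {"x": 0, "y": 0, "z": 0.0015, "ax": 0, "ay": 0, "az": 0}

```text
time: 23.5
eef_pos: [515.0, -12.3, 55.8]
tool_rot: [[-0.999, -0.032, 0.0], [-0.032, 0.999, 0.0], [-0.0, 0.0, -1.0]]
contact_force: [0.4, 0.1, -0.4]
opening: 52.8
grasp_force: 48.1
```

Call:
step_arm:
  commands:
    - {"x": 0, "y": 0, "z": 0, "ax": 0, "ay": 0, "az": 0}
    - {"x": 0, "y": 0, "z": 0, "ax": 0, "ay": 0, "az": 0}
    - {"x": 0, "y": 0, "z": 0, "ax": 0, "ay": 0, "az": 0}
    - {"x": 0, "y": 0, "z": -0.02, "ax": 0, "ay": 0, "az": 0}
    - {"x": 0, "y": 0, "z": -0.06, "ax": 0, "ay": 0, "az": 0}
    - {"x": 0, "y": 0, "z": -0.14, "ax": 0, "ay": 0, "az": 0}
    - {"x": 0, "y": 0, "z": -0.2, "ax": 0, "ay": 0, "az": 0}
  gripper: 0.78

```text
time: 24.38
eef_pos: [515.5, -12.6, 178.1]
tool_rot: [[-0.999, -0.032, 0.002], [-0.032, 0.999, 0.0], [-0.002, 0.0, -1.0]]
contact_force: [0.5, 0.7, 0.3]
opening: 66.9
grasp_force: 0.0
```

Call:
step_arm:
  commands:
    - {"x": 0.05, "y": -0.09, "z": 0, "ax": 0, "ay": 0, "az": -0.005}
    - {"x": 0.1, "y": -0.18, "z": 0, "ax": 0, "ay": 0, "az": -0.01}
    - {"x": 0.15, "y": -0.27, "z": 0.02, "ax": 0, "ay": 0, "az": -0.01}
    - {"x": 0.186, "y": -0.352, "z": 0.04, "ax": 0, "ay": 0, "az": -0.01}
    - {"x": 0.186, "y": -0.352, "z": 0.04, "ax": 0, "ay": 0, "az": -0.01}
    - {"x": 0.186, "y": -0.352, "z": 0.04, "ax": 0, "ay": 0, "az": -0.01}
    - {"x": 0.186, "y": -0.352, "z": 0.04, "ax": 0, "ay": 0, "az": -0.01}
    - {"x": 0.186, "y": -0.352, "z": 0.04, "ax": 0, "ay": 0, "az": -0.01}
  gripper: 0.88

```text
time: 25.38
eef_pos: [411.2, -225.6, 151.8]
tool_rot: [[-0.998, -0.067, 0.0], [-0.067, 0.998, 0.0], [-0.001, 0.0, -1.0]]
contact_force: [1.0, -0.1, 0.9]
opening: 75.4
grasp_force: 0.0
```

```bash
python3 - <<'E'
from h import *
c=calibration("wrist");i=snapshot("wrist");save("w9",i);i=cv2.imread("pics/w9.png")
t=snapshot("top");save("t9",t)
o=robot.get_obs();u,v=proj(c,(412,-227.9,12));print(o["eef_pos"],u,v)
q=meas(i,c,u,v+15,12,(0,0,0),(179,255,75),r=75,amin=300);print(q)
q2=meas(i,c,u,v,12,(0,0,130),(179,70,255),r=40,amin=80);print("window",q2)
go((q[0]-.5,q[1],21),q[4]+90)
ct=calibration("top");u,v=map(int,proj(ct,(516,-13,60)))
a=cv2.resize(cv2.imread("pics/t9.png")[v-30:v+30,u-40:u+40],(400,300),interpolation=cv2.INTER_CUBIC)
cv2.imwrite("pics/w9b.png",np.hstack([cv2.resize(i,(400,300)),a]))
E
```

```text
[ 410.864484   -226.0722998   151.70096423] 254.52008345733285 185.043932179048
[ 411.9 -228.8   73.5   50.4    4.5]
window [ 414.5 -228.3   36.3   34.8    4.8]
xyz [-0.0005, -0.0046, 0.2178] a [0.0, 0.0001, -0.004]
```

View pics/w9b.png

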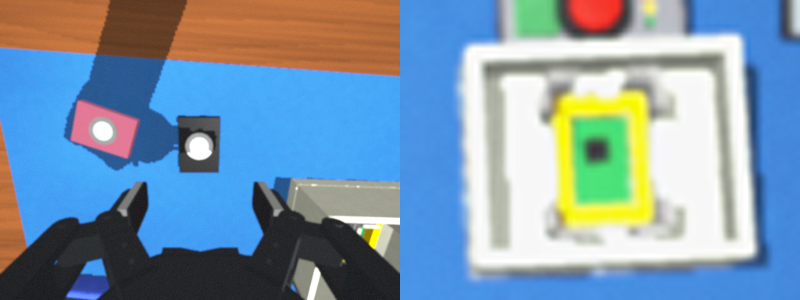

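The spacer lies square on the housing in the guides (right panel, 603,158). The black cover is at (199,144) and the pink look-alike at (103,130) is left alone. Grasping the cover.

Call:
step_arm:
  commands:
    - {"x": -0.0015, "y": -0.0045, "z": 0.07, "ax": 0, "ay": 0, "az": -0.003}
    - {"x": -0.0015, "y": -0.0045, "z": 0.14, "ax": 0, "ay": 0, "az": -0.003}
    - {"x": -0.0015, "y": -0.0045, "z": 0.19, "ax": 0, "ay": 0, "az": -0.003}
    - {"x": -0.0015, "y": -0.0045, "z": 0.21, "ax": 0, "ay": 0, "az": -0.003}
    - {"x": -0.0015, "y": -0.0045, "z": 0.218, "ax": 0, "ay": 0, "az": -0.003}
    - {"x": -0.0015, "y": -0.0045, "z": 0.218, "ax": 0, "ay": 0, "az": -0.003}
    - {"x": -0.0015, "y": -0.0045, "z": 0.218, "ax": 0, "ay": 0, "az": -0.003}
    - {"x": -0.0015, "y": -0.0045, "z": 0.218, "ax": 0, "ay": 0, "az": -0.003}

```text
time: 26.48
eef_pos: [412.0, -229.9, 21.6]
tool_rot: [[-0.997, -0.073, 0.002], [-0.073, 0.997, -0.0], [-0.002, -0.001, -1.0]]
contact_force: [0.1, -0.3, -0.0]
opening: 75.1
grasp_force: 0.0
```

Call:
step_arm:
  commands:
    - {"x": 0, "y": 0, "z": 0, "ax": 0, "ay": 0, "az": 0}
    - {"x": 0, "y": 0, "z": 0, "ax": 0, "ay": 0, "az": 0}
    - {"x": 0, "y": 0, "z": 0, "ax": 0, "ay": 0, "az": 0}
    - {"x": 0, "y": 0, "z": 0, "ax": 0, "ay": 0, "az": 0}
    - {"x": 0, "y": 0, "z": 0, "ax": 0, "ay": 0, "az": 0}
  gripper: 0
  newtons: 50

```text
time: 27.1
eef_pos: [411.7, -229.6, 21.5]
tool_rot: [[-0.997, -0.073, 0.001], [-0.073, 0.997, 0.001], [-0.001, 0.001, -1.0]]
contact_force: [-1.4, 0.6, 6.4]
opening: 52.7
grasp_force: 51.9
```

Call:
step_arm:
  commands:
    - {"x": 0, "y": 0, "z": -0.03, "ax": 0, "ay": 0, "az": 0}
    - {"x": 0, "y": 0, "z": -0.1, "ax": 0, "ay": 0, "az": 0}
    - {"x": 0, "y": 0, "z": -0.2, "ax": 0, "ay": 0, "az": 0}
    - {"x": 0, "y": 0, "z": -0.28, "ax": 0, "ay": 0, "az": 0}
    - {"x": 0, "y": 0, "z": -0.3, "ax": 0, "ay": 0, "az": 0}
    - {"x": 0, "y": 0, "z": -0.3, "ax": 0, "ay": 0, "az": 0}

```text
time: 27.85
eef_pos: [411.5, -229.5, 201.4]
tool_rot: [[-0.997, -0.073, 0.002], [-0.073, 0.997, 0.001], [-0.002, 0.001, -1.0]]
contact_force: [0.1, -0.3, -1.8]
opening: 52.6
grasp_force: 53.4
```

```bash
python3 -c "
from h import *
print(robot.get_obs()['eef_pos']);go((515.2,-12.4,150),91.85)"
```

```text
[ 411.45189149 -229.48223449  201.3661275 ]
xyz [-0.1988, 0.3481, 0.0862] a [0.0002, 0.0006, 0.0131]
```

Call:
step_arm:
  commands:
    - {"x": -0.05, "y": 0.08, "z": 0, "ax": 0, "ay": 0, "az": 0.005}
    - {"x": -0.1, "y": 0.17, "z": 0, "ax": 0, "ay": 0, "az": 0.01}
    - {"x": -0.15, "y": 0.26, "z": 0, "ax": 0, "ay": 0, "az": 0.013}
    - {"x": -0.185, "y": 0.32, "z": 0.02, "ax": 0, "ay": 0, "az": 0.013}
    - {"x": -0.1988, "y": 0.348, "z": 0.06, "ax": 0, "ay": 0, "az": 0.013}
    - {"x": -0.1988, "y": 0.348, "z": 0.1, "ax": 0, "ay": 0, "az": 0.013}
    - {"x": -0.1988, "y": 0.348, "z": 0.1, "ax": 0, "ay": 0, "az": 0.013}
    - {"x": -0.1988, "y": 0.348, "z": 0.1, "ax": 0, "ay": 0, "az": 0.013}
    - {"x": -0.1988, "y": 0.348, "z": 0.1, "ax": 0, "ay": 0, "az": 0.013}

```text
time: 28.98
eef_pos: [515.4, -13.3, 141.5]
tool_rot: [[-1.0, -0.031, 0.001], [-0.031, 1.0, 0.0], [-0.001, 0.0, -1.0]]
contact_force: [0.3, -0.3, -0.3]
opening: 52.4
grasp_force: 53.3
```

```bash
python3 - <<'E'
from h import *
o=robot.get_obs();z=o["eef_pos"][2];print(o["eef_pos"])
c=calibration("wrist");i=snapshot("wrist");save("w10",i);i=cv2.imread("pics/w10.png")
zt=z-21.5+12;u,v=proj(c,(*o["eef_pos"][:2],zt));print(u,v)
print("window",meas(i,c,u,v,zt,(0,0,130),(179,70,255),r=60,amin=150))
hsv=cv2.cvtColor(i,cv2.COLOR_BGR2HSV);m=cv2.inRange(hsv,(0,0,0),(179,255,90))
print("along column",[ (r,ray(c,u,r,zt)[0].round(1)) for r in range(int(v)-95,int(v)+70) if (m[r,int(u)]>0)!=(m[r-1,int(u)]>0)])
print("x-12px",[ (r,ray(c,u-12,r,zt)[0].round(1)) for r in range(int(v)-95,int(v)+70) if (m[r,int(u)-12]>0)!=(m[r-1,int(u)-12]>0)])
go((515.2,-12.4,69),91.85)
E
```

```text
[515.42385588 -13.25666703 141.46415554]
257.7888430736192 248.16395542583885
window [518.6 -14.1  35.4  35.  -23.9]
along column [(181, np.float64(477.4)), (223, np.float64(500.5)), (284, np.float64(538.4)), (307, np.float64(554.3))]
x-12px [(181, np.float64(477.5)), (225, np.float64(501.8)), (281, np.float64(536.6)), (308, np.float64(555.2))]
xyz [0.0008, 0.0012, 0.1211] a [0.0001, 0.0005, -0.0003]
```

Call:
step_arm:
  commands:
    - {"x": 0.0015, "y": 0.0015, "z": 0.02, "ax": 0, "ay": 0, "az": 0}
    - {"x": 0.0015, "y": 0.0015, "z": 0.04, "ax": 0, "ay": 0, "az": 0}
    - {"x": 0.0015, "y": 0.0015, "z": 0.06, "ax": 0, "ay": 0, "az": 0}
    - {"x": 0.0015, "y": 0.0015, "z": 0.08, "ax": 0, "ay": 0, "az": 0}
    - {"x": 0.0015, "y": 0.0015, "z": 0.1, "ax": 0, "ay": 0, "az": 0}
    - {"x": 0.0015, "y": 0.0015, "z": 0.112, "ax": 0, "ay": 0, "az": 0}
    - {"x": 0.0015, "y": 0.0015, "z": 0.118, "ax": 0, "ay": 0, "az": 0}
    - {"x": 0.0015, "y": 0.0015, "z": 0.12, "ax": 0, "ay": 0, "az": 0}
    - {"x": 0.0015, "y": 0.0015, "z": 0.12, "ax": 0, "ay": 0, "az": 0}

```text
time: 30.15
eef_pos: [514.3, -11.8, 69.0]
tool_rot: [[-0.999, -0.032, 0.001], [-0.032, 0.999, 0.0], [-0.001, 0.0, -1.0]]
contact_force: [-0.7, -0.0, -0.9]
opening: 52.4
grasp_force: 53.4
```

Call:
step_arm:
  commands:
    - {"x": 0, "y": 0, "z": 0.0015, "ax": 0, "ay": 0, "az": 0}
    - {"x": 0, "y": 0, "z": 0.0015, "ax": 0, "ay": 0, "az": 0}

```text
time: 30.4
eef_pos: [514.1, -11.7, 68.1]
tool_rot: [[-0.999, -0.033, 0.0], [-0.033, 0.999, 0.0], [-0.0, 0.0, -1.0]]
contact_force: [-0.2, -0.3, -0.9]
opening: 52.2
grasp_force: 53.4
```

Call:
step_arm:
  commands:
    - {"x": 0, "y": 0, "z": 0, "ax": 0, "ay": 0, "az": 0}
    - {"x": 0, "y": 0, "z": 0, "ax": 0, "ay": 0, "az": 0}
    - {"x": 0, "y": 0, "z": 0, "ax": 0, "ay": 0, "az": 0}
    - {"x": 0, "y": 0, "z": -0.02, "ax": 0, "ay": 0, "az": 0}
    - {"x": 0, "y": 0, "z": -0.06, "ax": 0, "ay": 0, "az": 0}
    - {"x": 0, "y": 0, "z": -0.14, "ax": 0, "ay": 0, "az": 0}
    - {"x": 0, "y": 0, "z": -0.2, "ax": 0, "ay": 0, "az": 0}
  gripper: 0.78

```text
time: 31.28
eef_pos: [514.6, -12.1, 190.4]
tool_rot: [[-0.999, -0.032, 0.002], [-0.032, 0.999, 0.0], [-0.002, 0.0, -1.0]]
contact_force: [1.2, -0.1, -0.3]
opening: 66.9
grasp_force: 0.0
```

Call:
step_arm:
  commands:
    - {"x": 0.03, "y": 0.09, "z": 0, "ax": 0, "ay": 0, "az": 0}
    - {"x": 0.05, "y": 0.18, "z": 0, "ax": 0, "ay": 0, "az": 0.01}
    - {"x": 0.07, "y": 0.27, "z": 0, "ax": 0, "ay": 0, "az": 0.0175}
    - {"x": 0.08, "y": 0.36, "z": 0, "ax": 0, "ay": 0, "az": 0.0175}
    - {"x": 0.09, "y": 0.45, "z": 0.02, "ax": 0, "ay": 0, "az": 0.0175}
    - {"x": 0.0935, "y": 0.516, "z": 0.07, "ax": 0, "ay": 0, "az": 0.0175}
    - {"x": 0.0935, "y": 0.516, "z": 0.07, "ax": 0, "ay": 0, "az": 0.0175}
    - {"x": 0.0935, "y": 0.516, "z": 0.07, "ax": 0, "ay": 0, "az": 0.0175}
    - {"x": 0.0935, "y": 0.516, "z": 0.07, "ax": 0, "ay": 0, "az": 0.0175}
    - {"x": 0.0935, "y": 0.516, "z": 0.07, "ax": 0, "ay": 0, "az": 0.0175}
  gripper: 1

```text
time: 32.52
eef_pos: [448.9, 294.6, 146.8]
tool_rot: [[-1.0, 0.025, 0.001], [0.025, 1.0, 0.001], [-0.001, 0.001, -1.0]]
contact_force: [-0.2, 0.7, 0.1]
opening: 85.2
grasp_force: 0.0
```

```bash
python3 - <<'E'
from h import *
c=calibration("wrist");i=snapshot("wrist");save("w11",i);i=cv2.imread("pics/w11.png")
t=snapshot("top");save("t11",t);t=cv2.imread("pics/t11.png")
o=robot.get_obs();print(o["time"],o["eef_pos"])
ct=calibration("top");u,v=map(int,proj(ct,(516,-13,60)))
a=cv2.resize(t[v-30:v+30,u-40:u+40],(400,300),interpolation=cv2.INTER_CUBIC)
b=cv2.resize(t,(400,300))
cv2.imwrite("pics/w11b.png",np.vstack([np.hstack([cv2.resize(i,(400,300)),a])]))
go((447.8,296.1,42.5),88.74)
E
```

```text
32.625 [448.4850559  295.10297455 146.52277665]
xyz [0.0013, 0.0015, 0.1734] a [0.0002, 0.0002, -0.0007]
```

View pics/w11b.png

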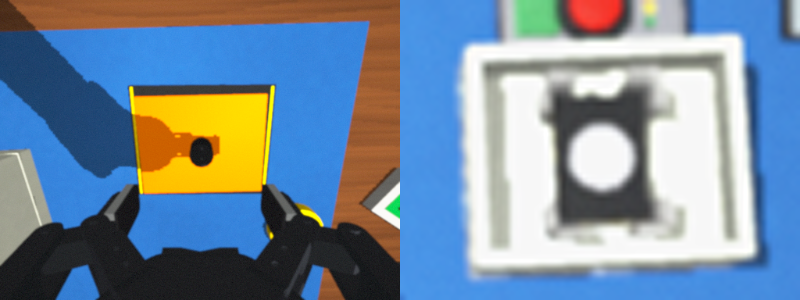

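The cover sits square in the pocket (602,157), and the lid lies on the mat with its knob at (201,151). Picking up the lid.

Call:
step_arm:
  commands:
    - {"x": 0.0013, "y": 0.0015, "z": 0.06, "ax": 0, "ay": 0, "az": 0}
    - {"x": 0.0013, "y": 0.0015, "z": 0.11, "ax": 0, "ay": 0, "az": 0}
    - {"x": 0.0013, "y": 0.0015, "z": 0.15, "ax": 0, "ay": 0, "az": 0}
    - {"x": 0.0013, "y": 0.0015, "z": 0.168, "ax": 0, "ay": 0, "az": 0}
    - {"x": 0.0013, "y": 0.0015, "z": 0.173, "ax": 0, "ay": 0, "az": 0}
    - {"x": 0.0013, "y": 0.0015, "z": 0.173, "ax": 0, "ay": 0, "az": 0}
    - {"x": 0.0013, "y": 0.0015, "z": 0.173, "ax": 0, "ay": 0, "az": 0}
    - {"x": 0.0013, "y": 0.0015, "z": 0.173, "ax": 0, "ay": 0, "az": 0}

```text
time: 33.62
eef_pos: [447.6, 297.1, 42.8]
tool_rot: [[-1.0, 0.022, 0.001], [0.022, 1.0, 0.001], [-0.001, 0.001, -1.0]]
contact_force: [0.2, 0.4, 0.1]
opening: 85.5
grasp_force: 0.0
```

Call:
step_arm:
  commands:
    - {"x": 0, "y": 0, "z": 0, "ax": 0, "ay": 0, "az": 0}
    - {"x": 0, "y": 0, "z": 0, "ax": 0, "ay": 0, "az": 0}
    - {"x": 0, "y": 0, "z": 0, "ax": 0, "ay": 0, "az": 0}
    - {"x": 0, "y": 0, "z": 0, "ax": 0, "ay": 0, "az": 0}
    - {"x": 0, "y": 0, "z": 0, "ax": 0, "ay": 0, "az": 0}
    - {"x": 0, "y": 0, "z": 0, "ax": 0, "ay": 0, "az": 0}
  gripper: 0
  newtons: 70

```text
time: 34.38
eef_pos: [447.3, 296.8, 42.4]
tool_rot: [[-1.0, 0.023, 0.0], [0.023, 1.0, 0.0], [-0.0, 0.0, -1.0]]
contact_force: [-0.8, -0.2, 4.1]
opening: 26.3
grasp_force: 69.1
```

Call:
step_arm:
  commands:
    - {"x": 0, "y": 0, "z": -0.03, "ax": 0, "ay": 0, "az": 0}
    - {"x": 0, "y": 0, "z": -0.08, "ax": 0, "ay": 0, "az": 0}
    - {"x": 0, "y": 0, "z": -0.16, "ax": 0, "ay": 0, "az": 0}
    - {"x": 0, "y": 0, "z": -0.24, "ax": 0, "ay": 0, "az": 0}
    - {"x": 0, "y": 0, "z": -0.26, "ax": 0, "ay": 0, "az": 0}
    - {"x": 0, "y": 0, "z": -0.26, "ax": 0, "ay": 0, "az": 0}

```text
time: 35.12
eef_pos: [446.8, 296.7, 198.2]
tool_rot: [[-1.0, 0.022, 0.0], [0.022, 1.0, 0.001], [-0.0, 0.001, -1.0]]
contact_force: [-0.2, 0.1, -3.8]
opening: 26.4
grasp_force: 69.6
```

```bash
python3 -c "
from h import *
print(robot.get_obs()['eef_pos']);go((515.5,-14.0,160),92.0)"
```

```text
[446.81257841 296.68482405 198.18663583]
xyz [-0.1261, -0.5152, 0.0633] a [0.0002, 0.0, -0.0182]
```

Call:
step_arm:
  commands:
    - {"x": -0.02, "y": -0.06, "z": 0, "ax": 0, "ay": 0, "az": 0}
    - {"x": -0.04, "y": -0.14, "z": 0, "ax": 0, "ay": 0, "az": -0.005}
    - {"x": -0.06, "y": -0.23, "z": 0, "ax": 0, "ay": 0, "az": -0.01}
    - {"x": -0.08, "y": -0.32, "z": 0, "ax": 0, "ay": 0, "az": -0.015}
    - {"x": -0.1, "y": -0.41, "z": 0, "ax": 0, "ay": 0, "az": -0.0182}
    - {"x": -0.12, "y": -0.48, "z": 0, "ax": 0, "ay": 0, "az": -0.0182}
    - {"x": -0.126, "y": -0.515, "z": 0.03, "ax": 0, "ay": 0, "az": -0.0182}
    - {"x": -0.126, "y": -0.515, "z": 0.063, "ax": 0, "ay": 0, "az": -0.0182}
    - {"x": -0.126, "y": -0.515, "z": 0.063, "ax": 0, "ay": 0, "az": -0.0182}
    - {"x": -0.126, "y": -0.515, "z": 0.063, "ax": 0, "ay": 0, "az": -0.0182}

```text
time: 36.38
eef_pos: [515.0, -13.5, 159.4]
tool_rot: [[-0.999, -0.036, -0.002], [-0.036, 0.999, -0.001], [0.002, -0.001, -1.0]]
contact_force: [0.7, -0.2, -3.1]
opening: 26.2
grasp_force: 69.6
```

Call:
step_arm:
  commands:
    - {"x": 0, "y": 0, "z": 0, "ax": 0, "ay": 0, "az": 0}
    - {"x": 0, "y": 0, "z": 0, "ax": 0, "ay": 0, "az": 0}
    - {"x": 0, "y": 0, "z": 0, "ax": 0, "ay": 0, "az": 0}

```text
time: 36.75
eef_pos: [516.1, -13.6, 160.7]
tool_rot: [[-0.999, -0.035, 0.001], [-0.035, 0.999, 0.0], [-0.001, 0.0, -1.0]]
contact_force: [-0.0, 0.3, -2.4]
opening: 25.8
grasp_force: 69.6
```

```bash
python3 - <<'E'
from h import *
o=robot.get_obs();z=o["eef_pos"][2];print(o["eef_pos"],o["opening"])
c=calibration("wrist");i=snapshot("wrist");save("w12",i);i=cv2.imread("pics/w12.png")
zt=z-40.5+11;hsv=cv2.cvtColor(i,cv2.COLOR_BGR2HSV);m=cv2.inRange(hsv,(5,100,60),(27,255,255))
n,l,st,ce=cv2.connectedComponentsWithStats(m);j=1+st[1:,4].argmax();ys,xs=np.where(l==j)
def line(p):
    w=np.array([ray(c,a,b,zt)[:2] for a,b in p],np.float32);f=cv2.fitLine(w,cv2.DIST_HUBER,0,.01,.01).ravel();return np.degrees(np.arctan2(f[1],f[0])).round(2),f[2:].round(1)
r0,r1=ys.min()+12,ys.min()+75;rows=range(r0,r1)
print("L",line([(xs[ys==r].max()+.5,r) for r in rows]),"R",line([(xs[ys==r].min()-.5,r) for r in rows]))
cols=range(xs.min()+25,xs.max()-25);print("U",line([(q,ys[xs==q].min()-.5) for q in cols]))
go((515.4,-13.8,127),92.0)
E
```

```text
[516.05192004 -13.63274597 160.72655494] 25.7753400542046
L (np.float32(3.14), array([476. ,  63.3], dtype=float32)) R (np.float32(3.56), array([481.6, -96.5], dtype=float32))
U (np.float32(-86.85), array([455.2, -18.2], dtype=float32))
xyz [0.001, -0.0001, 0.0561] a [0.0001, 0.0002, 0.0]
```

Call:
step_arm:
  commands:
    - {"x": 0.003, "y": 0.0005, "z": 0.01, "ax": 0, "ay": 0, "az": 0.007}
    - {"x": 0.003, "y": 0.0005, "z": 0.025, "ax": 0, "ay": 0, "az": 0.007}
    - {"x": 0.003, "y": 0.0005, "z": 0.035, "ax": 0, "ay": 0, "az": 0.007}
    - {"x": 0.003, "y": 0.0005, "z": 0.042, "ax": 0, "ay": 0, "az": 0.007}
    - {"x": 0.003, "y": 0.0005, "z": 0.046, "ax": 0, "ay": 0, "az": 0.007}
    - {"x": 0.003, "y": 0.0005, "z": 0.05, "ax": 0, "ay": 0, "az": 0.007}
    - {"x": 0.003, "y": 0.0005, "z": 0.053, "ax": 0, "ay": 0, "az": 0.007}
    - {"x": 0.003, "y": 0.0005, "z": 0.055, "ax": 0, "ay": 0, "az": 0.007}
    - {"x": 0.003, "y": 0.0005, "z": 0.055, "ax": 0, "ay": 0, "az": 0.007}

```text
time: 37.92
eef_pos: [513.9, -13.6, 127.3]
tool_rot: [[-1.0, -0.013, -0.0], [-0.013, 1.0, 0.0], [0.0, 0.0, -1.0]]
contact_force: [-0.4, -0.3, -2.8]
opening: 25.9
grasp_force: 69.6
```

Call:
step_arm:
  commands:
    - {"x": 0, "y": 0, "z": 0.0015, "ax": 0, "ay": 0, "az": 0}
    - {"x": 0, "y": 0, "z": 0.003, "ax": 0, "ay": 0, "az": 0}
    - {"x": 0, "y": 0, "z": 0.003, "ax": 0, "ay": 0, "az": 0}

```text
time: 38.3
eef_pos: [514.0, -13.6, 125.5]
tool_rot: [[-1.0, -0.013, 0.0], [-0.013, 1.0, 0.0], [-0.0, 0.0, -1.0]]
contact_force: [-0.8, -0.4, -3.9]
opening: 26.3
grasp_force: 69.8
```

Call:
step_arm:
  commands:
    - {"x": 0, "y": 0, "z": 0.0015, "ax": 0, "ay": 0, "az": 0}
    - {"x": 0, "y": 0, "z": 0.0015, "ax": 0, "ay": 0, "az": 0}

```text
time: 38.55
eef_pos: [514.0, -13.6, 125.4]
tool_rot: [[-1.0, -0.013, -0.0], [-0.013, 1.0, 0.001], [0.0, 0.001, -1.0]]
contact_force: [-4.0, 1.3, 4.9]
opening: 26.1
grasp_force: 70.5
```

Call:
step_arm:
  commands:
    - {"x": 0, "y": 0, "z": 0, "ax": 0, "ay": 0, "az": 0}
    - {"x": 0, "y": 0, "z": 0, "ax": 0, "ay": 0, "az": 0}
    - {"x": 0, "y": 0, "z": 0, "ax": 0, "ay": 0, "az": 0}
    - {"x": 0, "y": 0, "z": -0.04, "ax": 0, "ay": 0, "az": 0}
    - {"x": 0, "y": 0, "z": -0.1, "ax": 0, "ay": 0, "az": 0}
    - {"x": 0, "y": 0, "z": -0.18, "ax": 0, "ay": 0, "az": 0}
    - {"x": 0, "y": 0, "z": -0.2, "ax": 0, "ay": 0, "az": 0}
    - {"x": -0.04, "y": 0, "z": -0.2, "ax": 0, "ay": 0, "az": 0}
    - {"x": -0.04, "y": 0, "z": -0.2, "ax": 0, "ay": 0, "az": 0}
    - {"x": -0.04, "y": 0, "z": -0.2, "ax": 0, "ay": 0, "az": 0}
  gripper: 1

```text
time: 39.8
eef_pos: [536.7, -13.5, 243.4]
tool_rot: [[-1.0, -0.012, -0.003], [-0.012, 1.0, -0.001], [0.003, -0.001, -1.0]]
contact_force: [0.8, 0.1, 0.8]
opening: 85.1
grasp_force: 0.0
```

Call:
step_arm:
  commands:
    - {"x": 0, "y": 0, "z": 0, "ax": 0, "ay": 0, "az": 0}
    - {"x": 0, "y": 0, "z": 0, "ax": 0, "ay": 0, "az": 0}
    - {"x": 0, "y": 0, "z": 0, "ax": 0, "ay": 0, "az": 0}
    - {"x": 0, "y": 0, "z": 0, "ax": 0, "ay": 0, "az": 0}
  gripper: 0

```text
time: 40.3
eef_pos: [537.9, -13.4, 244.6]
tool_rot: [[-1.0, -0.013, 0.0], [-0.013, 1.0, 0.0], [-0.0, 0.0, -1.0]]
contact_force: [-0.1, -0.1, -0.7]
opening: 12.2
grasp_force: 0.0
```

```bash
python3 - <<'E'
from h import *
o=robot.get_obs();print(o["eef_pos"],o["opening"])
c=calibration("wrist");i=snapshot("wrist");save("w13",i);i=cv2.imread("pics/w13.png")
hsv=cv2.cvtColor(i,cv2.COLOR_BGR2HSV);m=cv2.inRange(hsv,(5,100,60),(27,255,255));m=cv2.morphologyEx(m,cv2.MORPH_CLOSE,np.ones((7,7)))
ct=max(cv2.findContours(m,0,2)[0],key=cv2.contourArea);q=cv2.approxPolyDP(cv2.convexHull(ct),6,True)[:,0]
w=np.array([ray(c,a,b,96)[:2] for a,b in q]);print(q.tolist(),w.round().tolist())
for a,b in zip(w,np.roll(w,-1,0)):print(" len %.0f ang %.1f"%(np.hypot(*(b-a)),np.degrees(np.arctan2(*(b-a)[::-1]))))
r=cv2.inRange(hsv,(0,150,80),(4,255,255))|cv2.inRange(hsv,(170,150,80),(179,255,255))
n,l,st,ce=cv2.connectedComponentsWithStats(r);
for j in range(1,n):
    if st[j,4]>60:print("red",ce[j].round(),st[j].tolist(),ray(c,*ce[j],52).round(1))
cv2.imwrite("pics/w13b.png",cv2.resize(i,(800,600)))
E
```

```text
[537.90120326 -13.35270043 244.63776583] 12.164493341987468
[[338, 98], [329, 219], [185, 222], [173, 100]] [[453.0, 64.0], [579.0, 67.0], [584.0, -92.0], [457.0, -95.0]]
 len 125 ang 1.3
 len 158 ang -88.0
 len 127 ang -178.5
 len 159 ang 91.4
red [258. 231.] [247, 223, 24, 18, 360] [615.2  -9.8  52. ]
```

View pics/w13b.png

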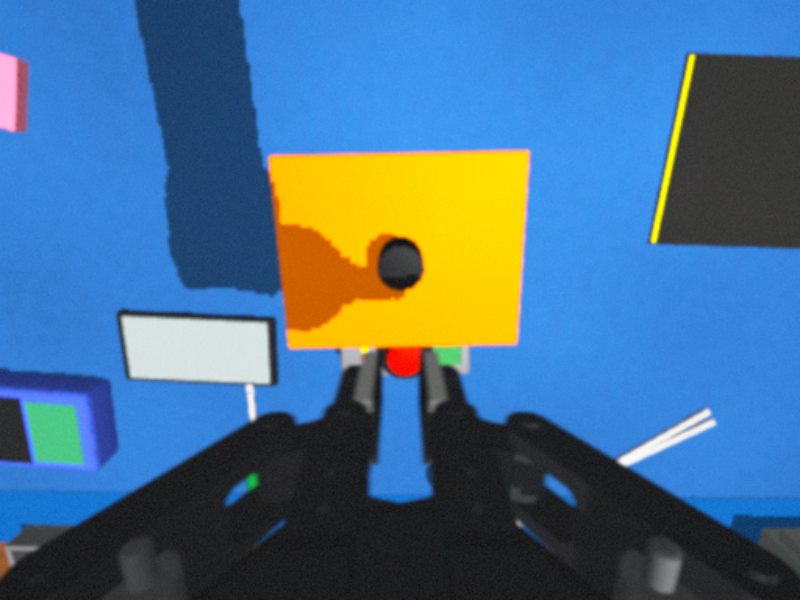

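The lid is seated: middle (518,−14), yaw 1.6° against the station's 1.85°, with the button partly visible at (404,361). I'll triangulate the button from earlier pictures.

```bash
python3 - <<'E'
from h import *
K=calibration("wrist")["camera_matrix"]
def red(f,c,box=None):
    hsv=cv2.cvtColor(cv2.imread(f),cv2.COLOR_BGR2HSV)
    r=cv2.inRange(hsv,(0,150,80),(5,255,255))|cv2.inRange(hsv,(172,150,80),(179,255,255))
    n,l,st,ce=cv2.connectedComponentsWithStats(r);p=proj(c,(604,-10,55))
    j=min((q for q in range(1,n) if st[q,4]>40),key=lambda q:np.hypot(*(ce[q]-p)));return ce[j],st[j].tolist()
A={"camera_matrix":K,"T":np.load("pics/w5T.npy")}
for n,c,f in(("w5",A,"pics/w5.png"),("top",calibration("top"),"pics/t5.png"),("side",calibration("side"),"pics/s3.png")):
    ce,st=red(f,c);print(n,ce,st,[ray(c,*ce,z).round(1).tolist()[:2] for z in(45,52,60)])
go((606,-10,100),91.85)
E
```

```text
w5 [259.19602273 170.40056818] [248, 161, 24, 18, 352] [[607.6, -9.2], [606.1, -9.3], [604.3, -9.5]]
top [284.07843137 180.52941176] [281, 175, 10, 10, 51] [[603.6, -6.7], [602.3, -6.0], [600.7, -5.2]]Traceback (most recent call last):
  File "<stdin>", line 10, in <module>
  File "<stdin>", line 7, in red
ValueError: min() iterable argument is empty
```

Call:
step_arm:
  commands:
    - {"x": -0.06, "y": 0.005, "z": 0, "ax": 0, "ay": 0, "az": -0.006}
    - {"x": -0.1135, "y": 0.005, "z": 0.03, "ax": 0, "ay": 0, "az": -0.006}
    - {"x": -0.1135, "y": 0.005, "z": 0.1, "ax": 0, "ay": 0, "az": -0.006}
    - {"x": -0.1135, "y": 0.005, "z": 0.17, "ax": 0, "ay": 0, "az": -0.006}
    - {"x": -0.1135, "y": 0.005, "z": 0.22, "ax": 0, "ay": 0, "az": -0.006}
    - {"x": -0.1135, "y": 0.005, "z": 0.24, "ax": 0, "ay": 0, "az": -0.006}
    - {"x": -0.1135, "y": 0.005, "z": 0.24, "ax": 0, "ay": 0, "az": -0.006}
    - {"x": -0.1135, "y": 0.005, "z": 0.24, "ax": 0, "ay": 0, "az": -0.006}

```text
time: 41.35
eef_pos: [607.4, -9.6, 102.2]
tool_rot: [[-0.999, -0.032, 0.003], [-0.032, 1.0, 0.0], [-0.003, 0.0, -1.0]]
contact_force: [0.7, -0.3, 0.0]
opening: 0.1
grasp_force: 0.0
```

Call:
step_arm:
  commands:
    - {"x": 0, "y": 0, "z": 0.01, "ax": 0, "ay": 0, "az": 0}
    - {"x": 0, "y": 0, "z": 0.02, "ax": 0, "ay": 0, "az": 0}
    - {"x": 0, "y": 0, "z": 0.025, "ax": 0, "ay": 0, "az": 0}
    - {"x": 0, "y": 0, "z": 0.025, "ax": 0, "ay": 0, "az": 0}

```text
time: 41.85
eef_pos: [606.5, -9.3, 85.9]
tool_rot: [[-0.999, -0.032, 0.001], [-0.032, 1.0, 0.0], [-0.001, 0.0, -1.0]]
contact_force: [0.2, 0.5, 3.7]
opening: 0.1
grasp_force: 1.6
```

Call:
step_arm:
  commands:
    - {"x": 0, "y": 0, "z": 0.0025, "ax": 0, "ay": 0, "az": 0}
    - {"x": 0, "y": 0, "z": 0.0025, "ax": 0, "ay": 0, "az": 0}

```text
time: 42.1
eef_pos: [606.5, -9.4, 84.5]
tool_rot: [[-1.0, -0.032, 0.001], [-0.032, 1.0, 0.0], [-0.001, 0.0, -1.0]]
contact_force: [-0.3, 0.8, 4.0]
opening: 0.2
grasp_force: 2.0
```

Call:
step_arm:
  commands:
    - {"x": 0, "y": 0, "z": 0.0025, "ax": 0, "ay": 0, "az": 0}
    - {"x": 0, "y": 0, "z": 0.0025, "ax": 0, "ay": 0, "az": 0}

```text
time: 42.35
eef_pos: [606.5, -9.4, 83.2]
tool_rot: [[-1.0, -0.032, 0.001], [-0.032, 1.0, 0.0], [-0.001, 0.0, -1.0]]
contact_force: [0.5, 0.4, 6.6]
opening: 0.3
grasp_force: 3.1
```

Call:
step_arm:
  commands:
    - {"x": 0, "y": 0, "z": 0.002, "ax": 0, "ay": 0, "az": 0}
    - {"x": 0, "y": 0, "z": 0.002, "ax": 0, "ay": 0, "az": 0}

```text
time: 42.6
eef_pos: [606.6, -9.4, 83.1]
tool_rot: [[-1.0, -0.031, 0.0], [-0.031, 1.0, 0.001], [-0.001, 0.001, -1.0]]
contact_force: [-2.2, 1.2, 11.9]
opening: -0.4
grasp_force: 6.0
```

Call:
step_arm:
  commands:
    - {"x": 0, "y": 0, "z": 0.0015, "ax": 0, "ay": 0, "az": 0}
    - {"x": 0, "y": 0, "z": 0.0015, "ax": 0, "ay": 0, "az": 0}
    - {"x": 0, "y": 0, "z": 0.0015, "ax": 0, "ay": 0, "az": 0}

```text
time: 42.98
eef_pos: [606.6, -9.4, 83.0]
tool_rot: [[-1.0, -0.031, 0.0], [-0.031, 1.0, 0.002], [-0.0, 0.002, -1.0]]
contact_force: [-4.6, 0.5, 16.4]
opening: -0.0
grasp_force: 8.1
```

The button is on its hard stop: 16 N with no further travel. Retracting and doing a last numeric check.

Call:
step_arm:
  commands:
    - {"x": 0, "y": 0, "z": -0.02, "ax": 0, "ay": 0, "az": 0}
    - {"x": 0, "y": 0, "z": -0.08, "ax": 0, "ay": 0, "az": 0}
    - {"x": 0, "y": 0, "z": -0.16, "ax": 0, "ay": 0, "az": 0}
    - {"x": 0.1, "y": 0, "z": -0.25, "ax": 0, "ay": 0, "az": 0}
    - {"x": 0.1, "y": 0, "z": -0.3, "ax": 0, "ay": 0, "az": 0}
    - {"x": 0.1, "y": 0, "z": -0.3, "ax": 0, "ay": 0, "az": 0}
    - {"x": 0.1, "y": 0, "z": -0.3, "ax": 0, "ay": 0, "az": 0}
    - {"x": 0.1, "y": 0, "z": -0.3, "ax": 0, "ay": 0, "az": 0}

```text
time: 43.98
eef_pos: [545.1, -11.2, 258.6]
tool_rot: [[-0.999, -0.032, -0.004], [-0.032, 0.999, -0.001], [0.004, -0.001, -1.0]]
contact_force: [-0.1, 0.3, 0.5]
opening: -0.1
grasp_force: 0.0
```

```bash
python3 - <<'E'
from h import *
o=robot.get_obs();print(o["time"],o["eef_pos"],o["contact_force"])
c=calibration("wrist");i=snapshot("wrist");save("w14",i);i=cv2.imread("pics/w14.png")
hsv=cv2.cvtColor(i,cv2.COLOR_BGR2HSV);m=cv2.inRange(hsv,(5,100,60),(27,255,255));m=cv2.morphologyEx(m,cv2.MORPH_CLOSE,np.ones((7,7)))
m[:, :100]=0;m[:,420:]=0
ct=max(cv2.findContours(m,0,2)[0],key=cv2.contourArea);q=cv2.approxPolyDP(cv2.convexHull(ct),6,True)[:,0]
w=np.array([ray(c,a,b,96)[:2] for a,b in q]);print(w.round().tolist(),w.mean(0))
for a,b in zip(w,np.roll(w,-1,0)):print(" len %.0f ang %.1f"%(np.hypot(*(b-a)),np.degrees(np.arctan2(*(b-a)[::-1]))))
# any yellow frame left on the bench?
y=cv2.inRange(hsv,*YEL);n,l,st,ce=cv2.connectedComponentsWithStats(y)
print([(ce[j].round().tolist(),st[j].tolist()) for j in range(1,n) if st[j,4]>80])
E
```

```text
43.975 [545.12146253 -11.21474503 258.56452727] [-0.1491388   0.33266024  0.49516632]
[[453.0, 63.0], [579.0, 67.0], [593.0, -14.0], [584.0, -92.0], [457.0, -95.0]] [533.17099167 -14.27663803]
 len 126 ang 1.4
 len 82 ang -79.5
 len 78 ang -97.2
 len 127 ang -178.4
 len 159 ang 91.5
[([424.0, 93.0], [410, 36, 30, 116, 608]), ([265.0, 145.0], [177, 92, 157, 126, 13810])]
```

```bash
python3 -c "
from rig import job
print(job.finish_job())"
```

```text
the job is handed in; nothing more can be done
None
```

I built the module in the pocket (housing, the one spacer, then the cover), put the lid back seated on the station, pressed the start button to its stop and handed the job in at about 44 s. No verdict came back.

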